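# Check a clear turning blank in the lamp beam

## Robot

A 6-joint arm with a two-finger parallel gripper is mounted at the origin on the work surface. World frame = base frame: x ahead of the robot, y to its left, z up, the work surface at z = 0. Lengths are in m, angles in rad, forces in N, time in s.
With the tool pointing down it reaches from about 0.35 to 0.95 m from the base axis. Payload 17.4 kg.
Tool frame: the origin (TCP) lies at the very end of the fingers, on their centre line; the grasp point (between the pads) lies 19 mm behind it (hold_point_z is the distance from the TCP to the grasp point, in m); y points along the fingers, z is the direction in which the jaws open and shut, and the axes are right-handed (so a half turn about y gives the same grasp; the last joint's range is limited). The gripper opens to 93 mm and grips with 3 to 60 N. Pads are 15 mm wide; open, the fingers measure 128 mm over their backs; the gripper's body (75 mm by 188 mm) begins 65 mm behind the grasp point.
Start: joints at [-1.218, 0.116, 1.442, -0, 1.584, -0.038], TCP at [0.257, -0.624, 0.219] pointing down, gripper open.
Joint ranges: [-2.83, 2.83], [-0.83, 2.19], [0.07, 2.5], [-1.14, 4.28], [0.01, 3], [-2.97, 2.97]. Speed limits (rad/s): [1.89, 1.89, 2.22, 3.14, 3.14, 3.14].

## Interface

Orientations are given as a unit quaternion [w, x, y, z].
In Python, from workcell import state, get_image, get_calibration, hand_in, hold_point_z gives the robot as it stands. The module is installed in compiled form; this text tells all that it offers.
- The arm moves only by the tool jog_arm, never from a script. Its argument "increments" is a list of rows, each an object with "offset": the shift along the tool's x, y, z in m, a list of three; "spin": the turn about the tool's y in rad; "gripper": the finger opening in m, from 0 to 0.093. A call has exactly 8 rows; each row shifts and turns the pose as measured when the row begins, along the tool's axes as they then stand; what a row does not reach is not made up. A row lasts 1/12 s, in which the tool goes at most 41.7 mm and 7.16 degrees, less where a joint would pass 70% of its speed; a pose out of reach is approached as far as the arm can. A call with a gripper value outside its range is refused whole. The fingers move at their own pace and stop on an object; "grip_force" is the grip in N (left out, the last holds). Time passes only in rows, so rows that do not move let the fingers close, or fill a call up. It gives the time, the measured TCP pose, the force and the opening at its end, in the units of the state.
- state(): the state, without advancing time (a new reading comes with each control period).
- get_image(name): name is "side" or "top"; returns the picture (384x512x3 uint8, red, green, blue); there is no depth.
- get_calibration(name): a dict with "mtx" (3x3 intrinsics, pixels), "position" and "attitude" of the camera in the world. Camera axes: x right, y up, looking along -z (the intrinsics and any distortion apply to the point x, -y, -z); pixel columns grow to the right and rows downward; lengths in m; the calibration is good to about 2 mm. A picture is of the moment at which its call begins. get_calibration takes no time and is no camera call.
- hand_in(): hands the job in, once; it reports no verdict.
The state is a dict: "t": time; "joints": joint angles; "joint_velocities": joint speeds; "joint_efforts": joint torques, N m; "tcp_pos": TCP position; "ee_rot": TCP orientation; "ft_force": force on the tool from outside, world axes, zero at the start; "moment": the same for the moment, N m; "width": finger opening in m.
Only numpy, scipy, OpenCV 4.12 (cv2) and the standard library are available. Lean on these libraries where they do the work, as an engineer would, in place of code of your own. Each camera call takes 0.05 s, during which the arm holds its last target.

## Task

Put the loose lid on the open lamp box of the inspection jig, flush all round, and let go of it. Then pick up the clear acrylic blank by its two frosted faces only, letting nothing touch its polished windows, and finish while still holding it upright and still in the light path: in mid-air about half-way between the lamp port and the screen, centred on the beam, one window facing the lamp and the other the screen. Leave the tin, the turned spindle and the brush alone.

Things in the scene. Friction and masses are not known exactly. Their poses are not given: they have to be found in the camera images.
- jig: Fixed jig: dark wooden baseboard 230 x 120 x 12 mm; origin at its underside centre, x along the beam from lamp to screen, z up. Plywood lamp box, open on top, 80 (x) by 100 (y) mm, walls 8, rim 95 mm above the bench, at x -105 to -25 mm; round lamp port 38 mm dia stands 6 mm out of its +x side. Upright screen 10 mm thick, 90 wide, top 105 mm above the bench, at x 95 to 105 mm.
- box_mouth (a point): Centre of the lamp box's open top, at the level of the rim (95 mm above the bench); axes as the jig's.
- beam (a point): Point on the beam, 60 mm from the lamp box's side and 60 mm from the screen, 70 mm above the bench, level with the centres of the lamp port and of the round spot on the screen; x along the beam from lamp to screen, z up. The blank's centre belongs here.
- lid_grip (a point): Point in the grip of the loose plywood lid, 30 mm above the lid's underside, over its centre. Lid: 80 mm along its x, 100 along its y, 10 thick, about 75 g, flat underneath, no lip, lying on the bench grip upward. Grip: dark wooden bar 16 mm along x, 44 along y, from 10 to 46 mm above the underside. z up. It fits either way round (half a turn).
- lid: The same lid; origin at the centre of its underside.
- blank_center (a point): Centre of the clear acrylic blank, 30 mm above its underside. It stands upright on the bench: 40 mm along x, 24 along y, 60 tall, about 70 g. The polished see-through windows are the 24 mm wide faces at +x and -x; the whitish frosted faces, 24 mm apart, are the 40 mm wide ones at +y and -y. z up. Either window may face the lamp.
- blank: The same blank as a whole; origin at the centre of its underside.
- frosted: The two frosted faces of the blank (where it may be gripped); origin at the blank's centre, same axes.
- windows: The two polished windows of the blank (not to be touched); origin at the blank's centre, same axes.
- tin: Bystander: low round closed metal tin, 66 mm dia, 50 mm tall; origin at the centre of its underside.
- spindle: Bystander: small turned light-wood spindle standing on its foot, 48 mm dia, 75 mm tall; origin at the centre of its underside.
- brush: Bystander: brush lying on the bench; origin on its underside.

How it is judged:
By the outcome, as a careful person would: the job done as asked, in the order asked, and still so for the second after the job is handed in, while the arm keeps its last pose, push and grip.
It also fails if it takes over 70 s, if anything falls off the work surface, if the arm or the gripper's body presses on something with over 40 N, if the wrist force passes 120 N, or if a joint passes its speed limit or range.

## Working session

There is one attempt and no reset: what is moved stays moved. The work goes in short steps, Python scripts to look and compute and a tool call to move; the robot and the scene stay as the last step left them, time stands still between calls to the robot, and variables do not carry over. Pictures are saved under pics/ and viewed, and the job is handed in when it is done.

Besides the shell and the picture viewer there is one more tool, called after ">>>" as name(argument=value, ...), one argument or row to a line, values as JSON. jog_arm: Moves the arm, as the interface text tells. Its arguments: {"type":"object","properties":{"increments":{"type":"array"},"grip_force":{"type":"number"}},"required":["increments"]}

```bash
mkdir -p pics
python3 - <<'E'
from workcell import *
import cv2
s=state(); print({k:(v if not hasattr(v,'round') else v) for k,v in s.items()}); print(hold_point_z)
for n in ("side","top"):
    c=get_calibration(n); print(n,c)
    im=get_image(n); cv2.imwrite(f"pics/{n}0.png",im[:,:,::-1])
E
```

```text
{'t': 0.0, 'joints': array([-1.21776605e+00,  1.16482847e-01,  1.44225709e+00,  1.84421545e-05,
        1.58401940e+00, -3.77824546e-02]), 'joint_velocities': array([-4.83441660e-05, -3.02460535e-05,  1.03267745e-03,  5.73567394e-04,
        7.95617671e-05,  2.31478349e-05]), 'joint_efforts': array([-2.89638519e-03, -7.21254659e+01, -6.22618675e+01,  7.78637035e-02,
        2.36172398e-02, -8.43226826e-05]), 'tcp_pos': array([ 0.25707034, -0.62390618,  0.21791238]), 'ee_rot': array([ 0.13723727, -0.13735389,  0.69405799, -0.6932412 ]), 'ft_force': array([ 0.51900906,  0.1067546 , -1.24775236]), 'moment': array([0.02299754, 0.00648634, 0.07292513]), 'width': 0.09273624198595455}
0.0188
side {'mtx': array([[410.09624023,   0.        , 257.59329938],
       [  0.        , 410.09624023, 194.1939545 ],
       [  0.        ,   0.        ,   1.        ]]), 'position': array([0.12997931, 0.70373755, 0.85443555]), 'attitude': array([-0.26641843, -0.12262869,  0.37850484,  0.87790518])}
top {'mtx': array([[494.33547315,   0.        , 254.98391114],
       [  0.        , 494.33547315, 184.05648093],
       [  0.        ,   0.        ,   1.        ]]), 'position': array([0.37505042, 0.03500368, 1.24355545]), 'attitude': array([-0.69933451, -0.07495583,  0.06033491,  0.70828848])}
```

Run:
```python
import cv2
for n in ("side","top"):
    im=cv2.imread(f"pics/{n}0.png"); cv2.imwrite(f"pics/{n}0b.png",cv2.resize(im,(768,576),interpolation=cv2.INTER_CUBIC))
```

```text
(no output)
```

View pics/side0b.png

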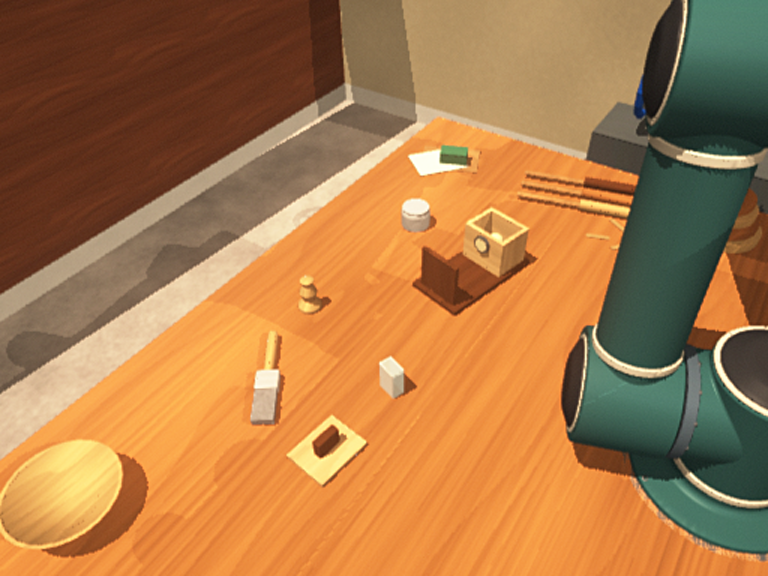

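View pics/top0b.png

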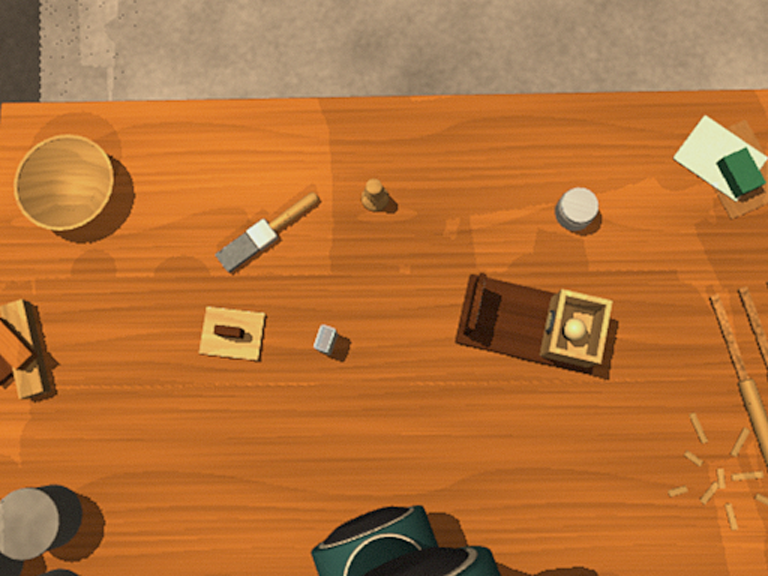

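The top view (768-wide picture) shows the lid near (232,333), the blank near (325,340), and the jig from (460,310) to (610,330). The tin is at (578,208), the spindle at (375,193) and the brush at (265,235). I'll enlarge crops next.

```bash
cat > h.py <<'E'
import numpy as np, cv2
from scipy.spatial.transform import Rotation as R
from workcell import get_calibration
def cam(n):
    c=get_calibration(n); q=c["attitude"]; Rm=R.from_quat([q[1],q[2],q[3],q[0]]).as_matrix()
    F=np.diag([1,-1,-1.])
    return c["mtx"],np.array(c["position"]),Rm@F   # cv cam->world
def proj(n,P):
    K,p,M=cam(n); X=(np.atleast_2d(P)-p)@M; u=X@K.T; return u[:,:2]/u[:,2:]
def ray(n,uv,z):
    K,p,M=cam(n); d=M@np.linalg.solve(K,[uv[0],uv[1],1]); return p+d*(z-p[2])/d[2]
def crop(im,x0,y0,w,h,s,fn):
    c=cv2.resize(im[y0:y0+h,x0:x0+w],None,fx=s,fy=s,interpolation=cv2.INTER_CUBIC)
    for x in range((x0+9)//10*10,x0+w,10):
        cv2.putText(c,str(x),(int((x-x0+.5)*s),8),0,.3,(255,255,255),1); cv2.line(c,(int((x-x0+.5)*s),10),(int((x-x0+.5)*s),14),(255,255,255),1)
    for y in range((y0+9)//10*10,y0+h,10):
        cv2.putText(c,str(y),(0,int((y-y0+.5)*s)+3),0,.3,(255,255,255),1); cv2.line(c,(20,int((y-y0+.5)*s)),(24,int((y-y0+.5)*s)),(255,255,255),1)
    cv2.imwrite(fn,c)
E
python3 - <<'E'
from h import *
t=cv2.imread("pics/top0.png"); s=cv2.imread("pics/side0.png")
crop(t,125,195,115,55,7,"pics/t_lid.png"[:]) 
crop(t,295,175,120,85,6.5,"pics/t_jig.png")
crop(s,185,230,100,95,6.2,"pics/s_lid.png")
crop(s,265,130,100,85,7,"pics/s_jig.png")
for n in("top","side"): print(proj(n,[[0.257,-0.624,0.219],[0.5,0.2,0]]))
E
```

```text
[[602.63171586 337.53041367]
 [199.835557   230.18440064]]
[[464.69068366  84.66606384]
 [252.73685806 271.88706297]]
```

View pics/t_lid.png

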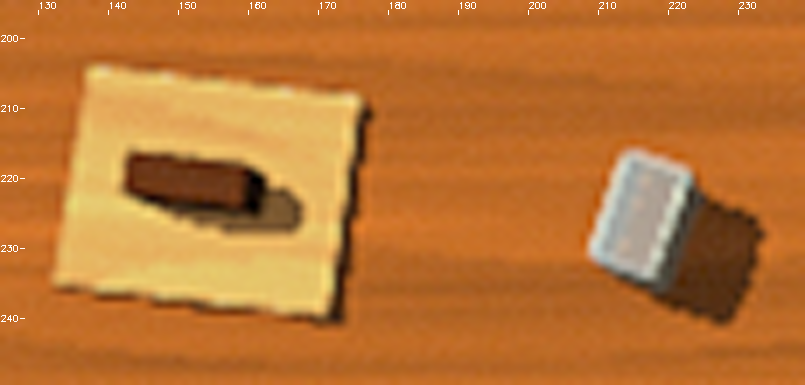

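View pics/t_jig.png

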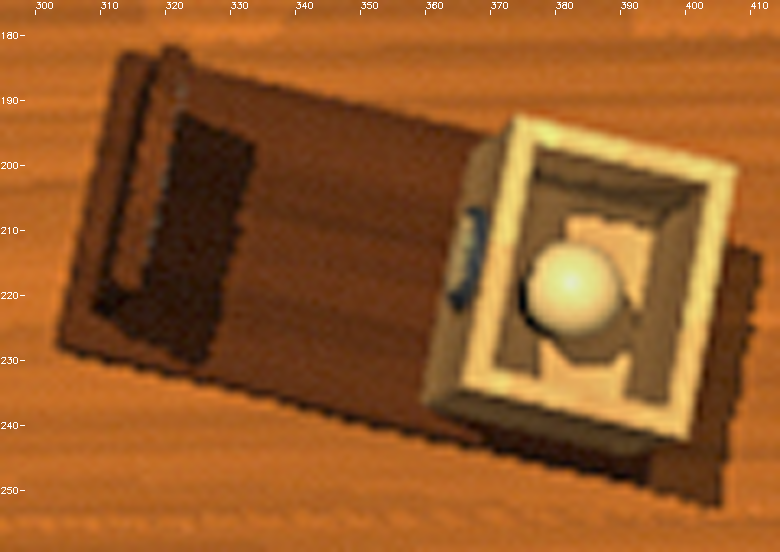

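View pics/s_lid.png

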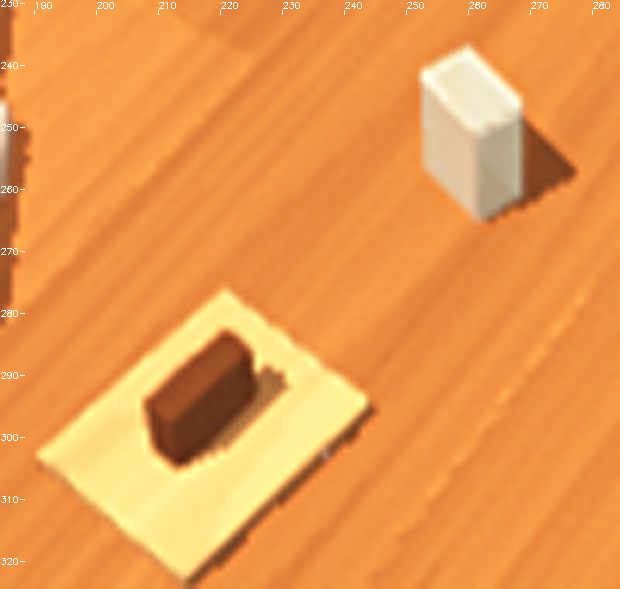

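View pics/s_jig.png

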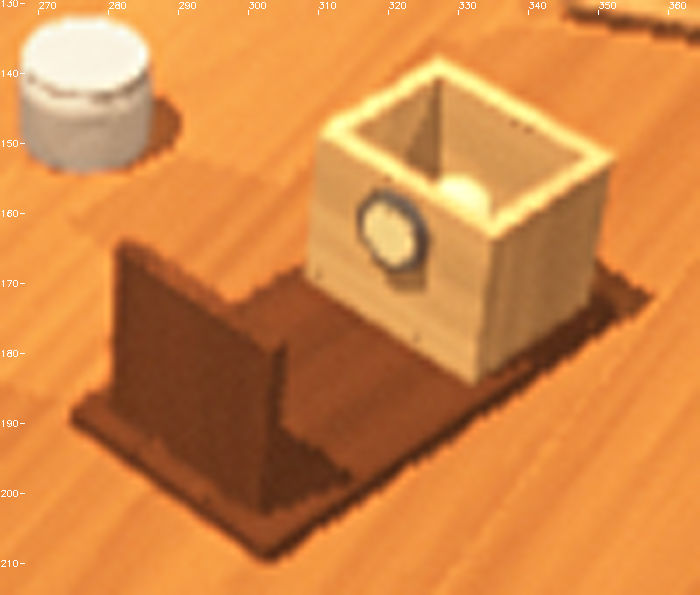

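```bash
cat > fit.py <<'E'
from h import *
from scipy.optimize import least_squares
def T(p,L): 
    c,s=np.cos(p[2]),np.sin(p[2]); L=np.atleast_2d(L).astype(float)
    return np.c_[p[0]+c*L[:,0]-s*L[:,1],p[1]+s*L[:,0]+c*L[:,1],L[:,2]]
def fit(obs,p0):
    # obs: {cam:[(local,uv)...]}
    def r(p,only=None):
        o=[]
        for n,l in obs.items():
            if only and n!=only: continue
            o.append((proj(n,T(p,[a for a,b in l]))-np.array([b for a,b in l])).ravel())
        return np.concatenate(o)
    out={}
    for n in [None]+list(obs):
        f=least_squares(lambda p:r(p,n),p0); print(n,(f.x*[1000,1000,57.2958]).round(2),"res",np.abs(f.fun).mean().round(2))
        if n is None: p=f.x; print((r(p).reshape(-1,2)).round(1).tolist())
    return p
E
python3 - <<'E'
from fit import *
m=1e-3
def c(x,y,z): return (x*m,y*m,z*m)
# lid: image up=+x,right=-y : top view. lid x(80) ~ image vertical
print("lid")
lid={"top":[(c(40,50,10),(136.9,203.9)),(c(40,-50,10),(176.2,208.1)),(c(-40,-50,10),(171.4,240.2)),(c(-40,50,10),(132.1,235.4))],
"side":[(c(40,-50,10),(220.8,276)),(c(-40,-50,10),(244.5,294.7)),(c(-40,50,10),(214.8,323.4)),(c(40,50,10),(190.5,302.9))]}
pl=fit(lid,[0.45,0.25,0])
print("jig")
b=[c(-25,50,95),c(-105,50,95),c(-105,-50,95),c(-25,-50,95)]
for y in (0,):
  jig={"top":[(c(-25,-50,95),(373.7,192.3)),(c(-105,-50,95),(407.7,200)),(c(-105,50,95),(400.7,242.2)),(c(-25,50,95),(365.6,234.2))],
  "side":[(c(-105,-50,95),(327.1,137.8)),(c(-105,50,95),(351.9,151.8)),(c(-25,50,95),(334.5,163.5)),(c(-25,-50,95),(310.5,148.1)),(c(-25,50,12),(332.1,184.2)),(c(115,60,0),(302.8,209.8)),(c(115,-60,0),(274.8,189.8))]}
  pj=fit(jig,[0.45,-0.2,1.6])
print("blank")
X0,Y0=185,230
def su(x,y): return (X0+x/6.2-.5,Y0+y/6.2-.5)
def tu(x,y): return (125+x/7-.5,195+y/7-.5)
bl={"side":[(c(20,12,60),su(422,72)),(c(20,-12,60),su(466,45)),(c(-20,-12,60),su(521,98)),(c(-20,12,60),su(478,132)),(c(20,12,0),su(424,168)),(c(-20,12,0),su(483,220)),(c(-20,-12,0),su(520,195))],
"top":[(c(20,12,60),tu(628,150)),(c(20,-12,60),tu(692,172)),(c(-20,12,60),tu(589,254)),(c(-20,-12,60),tu(658,288))]}
pb=fit(bl,[0.45,0.1,0])
np.savez("p.npz",lid=pl,jig=pj,blank=pb)
# overlays
E8=[(0,1),(1,2),(2,3),(3,0),(4,5),(5,6),(6,7),(7,4),(0,4),(1,5),(2,6),(3,7)]
def box(x0,x1,y0,y1,z0,z1): return [c(*v) for v in [(x0,y0,z0),(x1,y0,z0),(x1,y1,z0),(x0,y1,z0),(x0,y0,z1),(x1,y0,z1),(x1,y1,z1),(x0,y1,z1)]]
S=6
for n in("top","side"):
    im=cv2.imread(f"pics/{n}0.png"); 
    for k,(r) in {"lid":((125,195,115,55),(185,230,100,95)),"jig":((295,175,120,85),(265,130,100,85))}.items():
        x0,y0,w,h=r[0 if n=="top" else 1]
        cc=cv2.resize(im[y0:y0+h,x0:x0+w],None,fx=S,fy=S,interpolation=cv2.INTER_CUBIC)
        B=[(pl,box(-40,40,-50,50,0,10)),(pl,box(-8,8,-22,22,10,46)),(pb,box(-20,20,-12,12,0,60))] if k=="lid" else [(pj,box(-115,115,-60,60,0,12)),(pj,box(-105,-25,-50,50,12,95)),(pj,box(95,105,-45,45,12,105))]
        for p,L in B:
            q=((proj(n,T(p,L))+.5-[x0,y0])*S).round().astype(int)
            for a,b in E8: cv2.line(cc,tuple(map(int,q[a])),tuple(map(int,q[b])),(255,0,0),1)
        cv2.imwrite(f"pics/ov_{n}_{k}.png",cc)
E
```

```text
lid
None [521.24 314.74  -7.18] res 0.22
[[0.0, 0.2], [-0.4, 0.4], [-0.2, -0.2], [-0.3, 0.1], [0.0, 0.1], [-0.0, -0.6], [-0.3, -0.4], [0.3, -0.2]]
top [521.57 314.22  -7.16] res 0.14
side [520.79 315.32  -7.2 ] res 0.17
jig
None [ 531.97 -185.35   75.89] res 0.33
[[0.4, -0.1], [0.2, -0.0], [-0.5, -0.4], [0.3, -0.5], [0.3, 0.0], [0.6, 0.1], [0.7, -0.3], [-0.4, 0.1], [0.0, 0.1], [-0.1, 0.9], [-0.5, 0.5]]
top [ 530.82 -184.91   76.39] res 0.19
side [ 532.81 -186.25   75.88] res 0.33
blank
None [506.16 152.97 -18.71] res 0.42
[[-0.3, -0.1], [0.1, -0.2], [1.0, 0.9], [0.3, 0.0], [-0.1, -0.7], [-0.3, 0.7], [1.0, 0.1], [-0.1, -0.4], [0.1, -0.5], [0.0, 0.5], [-0.4, -1.3]]
side [506.95 153.   -17.64] res 0.44
top [505.14 152.75 -19.64] res 0.32
```

Run:
```python
import cv2,numpy as np
for k in("lid","jig"):
    a=cv2.imread(f"pics/ov_top_{k}.png");b=cv2.imread(f"pics/ov_side_{k}.png"); print(a.shape,b.shape)
```

```text
(330, 690, 3) (570, 600, 3)
(510, 720, 3) (510, 600, 3)
```

View pics/ov_top_lid.png

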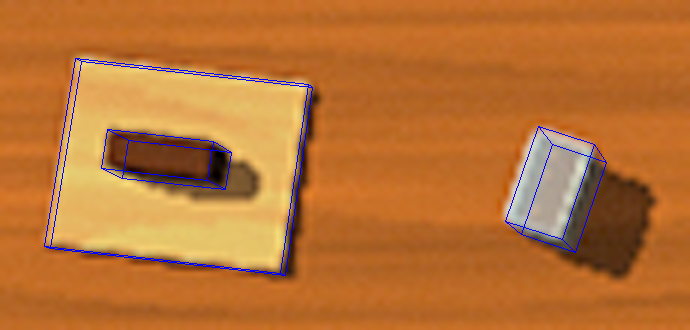

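View pics/ov_side_lid.png

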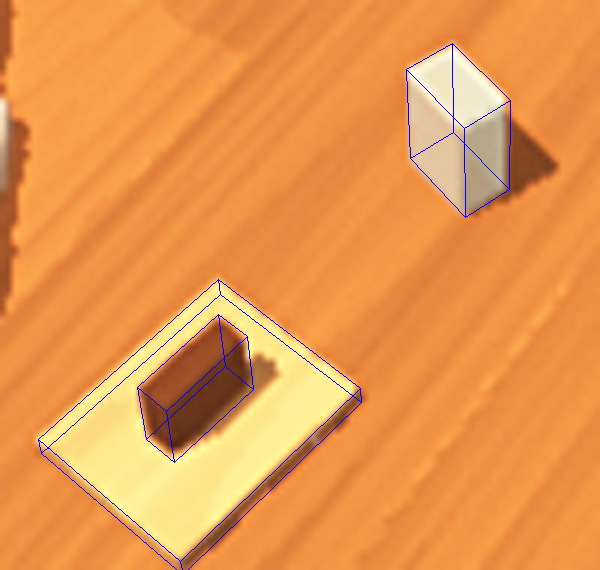

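View pics/ov_top_jig.png

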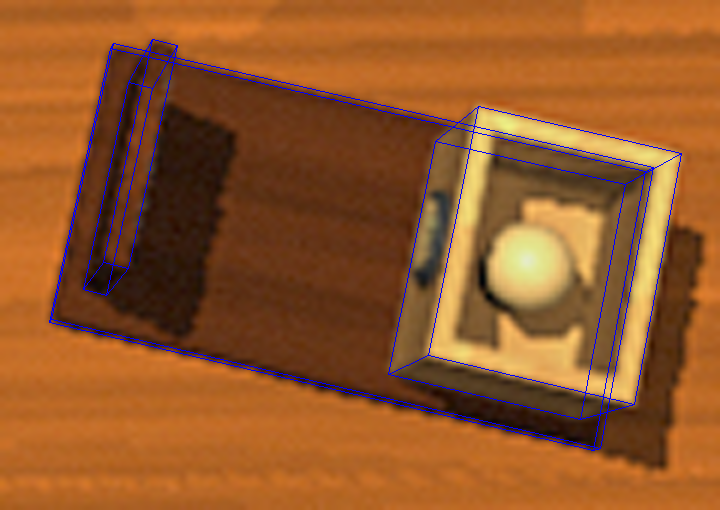

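View pics/ov_side_jig.png

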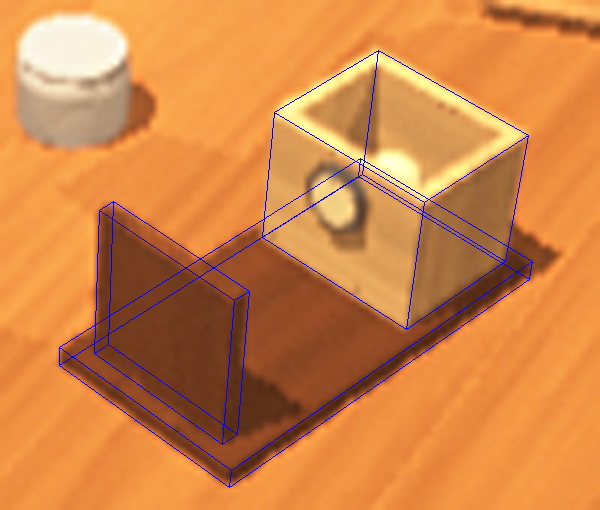

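```bash
cat > plan.py <<'E'
import sys
from h import *
from workcell import state
def pose(s=None):
    s=s or state(); q=s["ee_rot"]; M=R.from_quat([q[1],q[2],q[3],q[0]]).as_matrix(); return s,np.array(s["tcp_pos"]),M
def go(x,y,z,yaw=None,n=8):
    """remaining move to TCP target; yaw (deg) of the jaw axis (mod 180)"""
    s,p,M=pose(); jy=np.degrees(np.arctan2(M[1,2],M[0,2]))
    d=M.T@(np.array([x,y,z])-p)
    print("t",round(s["t"],2),"p",(p*1e3).round(1),"jawyaw",jy.round(2),"tilt",np.degrees(np.arccos(-M[2,1])).round(2),"q",np.array(s["joints"]).round(3),"w",round(s["width"]*1e3,1),"F",np.array(s["ft_force"]).round(1))
    print("tool offset mm",(d*1e3).round(1),"/n",(d*1e3/n).round(1))
    if yaw is not None:
        e=(yaw-jy+90)%180-90; print("spin rad",np.radians(-e).round(4),"or",np.radians(-e+180).round(3),np.radians(-e-180).round(3),"/n",(np.radians(-e)/n).round(4))
if __name__=="__main__": go(*[float(a) for a in sys.argv[1:]])
E
python3 plan.py 0.5212 0.3147 0.2 -7.18
python3 -c "
from plan import *
s,p,M=pose(); print(M.round(3))"
```

```text
t 0.1 p [ 257.1 -623.9  218. ] jawyaw -67.61 tilt 0.06 q [-1.218  0.116  1.442 -0.     1.584 -0.038] w 93.5 F [-0.  -0.7  0.3]
tool offset mm [-601.8   18.8 -767.2] /n [-75.2   2.3 -95.9]
spin rad -1.0547 or 2.087 -4.196 /n -0.1318
[[-0.925 -0.     0.381]
 [-0.381  0.001 -0.925]
 [-0.    -1.    -0.001]]
```

>>> jog_arm(
  increments=[
    {"offset": [-0.025,0,-0.0318],"spin": 0,"gripper": 0.093},
    {"offset": [-0.025,0,-0.0318],"spin": 0,"gripper": 0.093},
    {"offset": [-0.025,0,-0.0318],"spin": 0,"gripper": 0.093},
    {"offset": [-0.025,0,-0.0318],"spin": 0,"gripper": 0.093},
    {"offset": [-0.025,0,-0.0318],"spin": 0,"gripper": 0.093},
    {"offset": [-0.025,0,-0.0318],"spin": 0,"gripper": 0.093},
    {"offset": [-0.025,0,-0.0318],"spin": 0,"gripper": 0.093},
    {"offset": [-0.025,0,-0.0318],"spin": 0,"gripper": 0.093},
  ],
)

```text
t: 0.77
tcp_pos: [0.3435, -0.3068, 0.2117]
ee_rot: [0.133, -0.135, 0.698, -0.691]
ft_force: [1.7, 0.2, 0.4]
width: 0.0931
```

```bash
python3 plan.py 0.5212 0.3147 0.2 -7.18
```

```text
t 0.77 p [ 343.5 -306.8  211.7] jawyaw -68.11 tilt 0.58 q [-0.786 -0.356  1.884  0.003  1.624  0.403] w 93.1 F [1.7 0.2 0.4]
tool offset mm [-396.6   16.2 -510.3] /n [-49.6   2.  -63.8]
spin rad -1.0634 or 2.078 -4.205 /n -0.1329
```

>>> jog_arm(
  increments=[
    {"offset": [-0.025,-0.001,-0.0318],"spin": 0,"gripper": 0.093},
    {"offset": [-0.025,-0.001,-0.0318],"spin": 0,"gripper": 0.093},
    {"offset": [-0.025,-0.001,-0.0318],"spin": 0,"gripper": 0.093},
    {"offset": [-0.025,-0.001,-0.0318],"spin": 0,"gripper": 0.093},
    {"offset": [-0.025,-0.001,-0.0318],"spin": 0,"gripper": 0.093},
    {"offset": [-0.025,-0.001,-0.0318],"spin": 0,"gripper": 0.093},
    {"offset": [-0.025,-0.001,-0.0318],"spin": 0,"gripper": 0.093},
    {"offset": [-0.025,-0.001,-0.0318],"spin": 0,"gripper": 0.093},
  ],
)

```text
t: 1.43
tcp_pos: [0.4318, 0.0147, 0.2215]
ee_rot: [0.133, -0.134, 0.698, -0.691]
ft_force: [1.0, -2.0, 0.3]
width: 0.0932
```

```bash
python3 plan.py 0.5212 0.3147 0.2 -7.18
```

```text
t 1.43 p [431.8  14.7 221.5] jawyaw -68.29 tilt 0.51 q [-0.031 -0.433  1.923  0.008  1.655  1.162] w 93.2 F [ 1.  -2.   0.3]
tool offset mm [-194.    23.8 -245.5] /n [-24.3   3.  -30.7]
spin rad -1.0665 or 2.075 -4.208 /n -0.1333
```

>>> jog_arm(
  increments=[
    {"offset": [-0.024,0.002,-0.031],"spin": 0,"gripper": 0.093},
    {"offset": [-0.024,0.002,-0.031],"spin": 0,"gripper": 0.093},
    {"offset": [-0.024,0.002,-0.031],"spin": 0,"gripper": 0.093},
    {"offset": [-0.024,0.002,-0.031],"spin": 0,"gripper": 0.093},
    {"offset": [-0.024,0.002,-0.031],"spin": 0,"gripper": 0.093},
    {"offset": [-0.024,0.002,-0.031],"spin": 0,"gripper": 0.093},
    {"offset": [-0.024,0.002,-0.031],"spin": 0,"gripper": 0.093},
    {"offset": [-0.02,0.002,-0.022],"spin": 0,"gripper": 0.093},
  ],
)

```text
t: 2.1
tcp_pos: [0.5167, 0.3258, 0.2067]
ee_rot: [0.135, -0.134, 0.697, -0.691]
ft_force: [0.6, -0.8, -0.0]
width: 0.0931
```

>>> jog_arm(
  increments=[
    {"offset": [0,0,0],"spin": -0.125,"gripper": 0.093},
    {"offset": [0,0,0],"spin": -0.125,"gripper": 0.093},
    {"offset": [0,0,0],"spin": -0.125,"gripper": 0.093},
    {"offset": [0,0,0],"spin": -0.125,"gripper": 0.093},
    {"offset": [0,0,0],"spin": -0.125,"gripper": 0.093},
    {"offset": [0,0,0],"spin": -0.125,"gripper": 0.093},
    {"offset": [0,0,0],"spin": -0.125,"gripper": 0.093},
    {"offset": [0,0,0],"spin": -0.125,"gripper": 0.093},
  ],
)

```text
t: 2.77
tcp_pos: [0.5157, 0.3331, 0.1998]
ee_rot: [0.45, -0.453, 0.547, -0.541]
ft_force: [0.3, -0.5, -0.2]
width: 0.093
```

```bash
python3 plan.py 0.5212 0.3147 0.2 -7.18
```

```text
t 2.77 p [515.7 333.1 199.8] jawyaw -10.55 tilt 0.6 q [ 0.528 -0.007  1.6    0.008  1.555  0.712] w 93.0 F [ 0.3 -0.5 -0.2]
tool offset mm [17.  -0.3  8.8] /n [ 2.1 -0.   1.1]
spin rad -0.0588 or 3.083 -3.2 /n -0.0074
```

>>> jog_arm(
  increments=[
    {"offset": [0.008,0.01,0.004],"spin": -0.03,"gripper": 0.093},
    {"offset": [0.008,0.02,0.004],"spin": -0.029,"gripper": 0.093},
    {"offset": [0,0.03,0],"spin": 0,"gripper": 0.093},
    {"offset": [0,0.03,0],"spin": 0,"gripper": 0.093},
    {"offset": [0,0.02,0],"spin": 0,"gripper": 0.093},
    {"offset": [0,0.01,0],"spin": 0,"gripper": 0.093},
    {"offset": [0,0,0],"spin": 0,"gripper": 0.093},
    {"offset": [0,0,0],"spin": 0,"gripper": 0.093},
  ],
)

```text
t: 3.43
tcp_pos: [0.5194, 0.3156, 0.0747]
ee_rot: [0.47, -0.473, 0.53, -0.524]
ft_force: [0.1, -0.9, 0.5]
width: 0.0927
```

```bash
python3 plan.py 0.5212 0.3147 0.0145 -7.18
python3 - <<'E'
from h import *
from workcell import *
s=state()
for n in("top","side"):
    im=get_image(n)[:,:,::-1]; cv2.imwrite(f"pics/{n}1.png",im)
    u,v=proj(n,[s["tcp_pos"]])[0]; print(n,u.round(1),v.round(1))
    crop(im,int(u)-60,int(v)-45,110,85,6,f"pics/{n}1c.png")
E
```

```text
t 3.43 p [519.4 315.6  74.7] jawyaw -6.39 tilt 0.62 q [0.5   0.051 1.748 0.009 1.349 0.609] w 92.7 F [ 0.1 -0.9  0.5]
tool offset mm [ 0.8 60.2  2.5] /n [0.1 7.5 0.3]
spin rad 0.0139 or 3.155 -3.128 /n 0.0017
top 147.5 219.6
side 215.9 283.1
```

View pics/side1c.png

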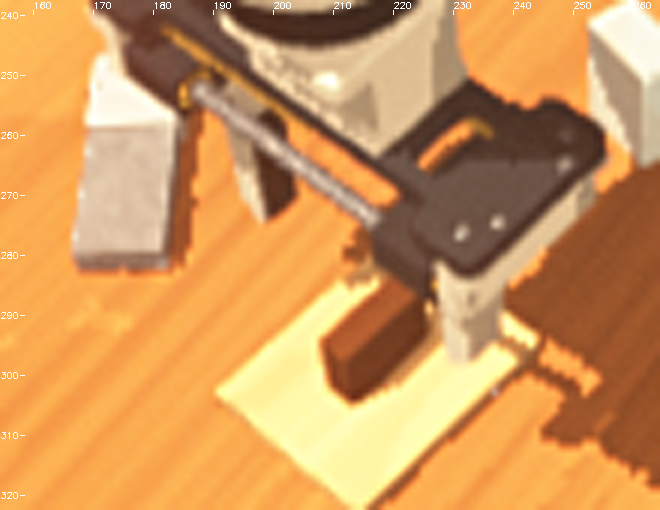

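View pics/top1c.png

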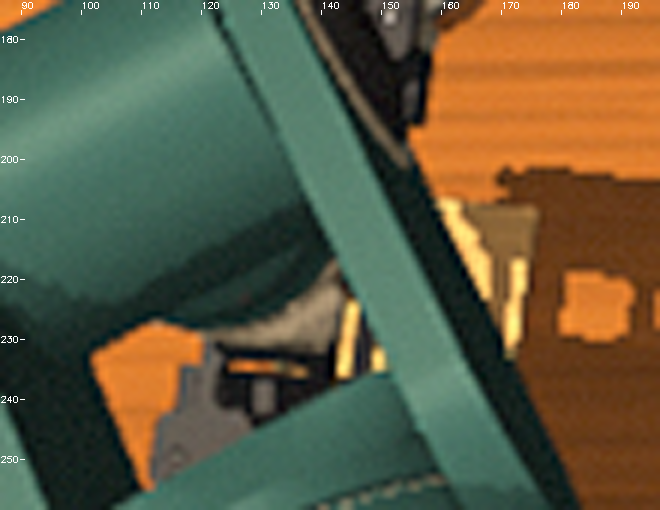

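The side view shows the two finger tips at (232,296) and (197,273), straddling the lid's bar at (215,290). Their midpoint agrees with the predicted TCP pixel (216,283). Descending now.

>>> jog_arm(
  increments=[
    {"offset": [0.001,0.02,0.0015],"spin": 0.014,"gripper": 0.093},
    {"offset": [0,0.02,0.001],"spin": 0,"gripper": 0.093},
    {"offset": [0,0.012,0],"spin": 0,"gripper": 0.093},
    {"offset": [0,0.004,0],"spin": 0,"gripper": 0.093},
    {"offset": [0,0,0],"spin": 0,"gripper": 0.093},
    {"offset": [0,0,0],"spin": 0,"gripper": 0.093},
    {"offset": [0,0,0],"spin": 0,"gripper": 0.093},
    {"offset": [0,0,0],"spin": 0,"gripper": 0.093},
  ],
)

```text
t: 4.2
tcp_pos: [0.5264, 0.3177, 0.0285]
ee_rot: [0.471, -0.464, 0.533, -0.528]
ft_force: [-0.8, 0.4, 0.3]
width: 0.093
```

```bash
python3 plan.py 0.5212 0.3147 0.0145 -7.18
```

```text
t 4.2 p [526.4 317.7  28.5] jawyaw -7.18 tilt 0.68 q [0.497 0.097 1.779 0.009 1.257 0.62 ] w 93.0 F [-0.8  0.4  0.3]
tool offset mm [ 3.7 13.9 -4.8] /n [ 0.5  1.7 -0.6]
spin rad -0.0001 or 3.142 -3.142 /n -0.0
```

>>> jog_arm(
  increments=[
    {"offset": [0.0035,0.006,-0.004],"spin": 0,"gripper": 0.093},
    {"offset": [0,0.006,0],"spin": 0,"gripper": 0.093},
    {"offset": [0,0.002,0],"spin": 0,"gripper": 0.093},
    {"offset": [0,0,0],"spin": 0,"gripper": 0.093},
    {"offset": [0,0,0],"spin": 0,"gripper": 0.093},
    {"offset": [0,0,0],"spin": 0,"gripper": 0.093},
    {"offset": [0,0,0],"spin": 0,"gripper": 0.093},
    {"offset": [0,0,0],"spin": 0,"gripper": 0.093},
  ],
)

```text
t: 4.87
tcp_pos: [0.522, 0.3148, 0.0146]
ee_rot: [0.472, -0.463, 0.532, -0.528]
ft_force: [0.0, -0.1, 0.2]
width: 0.0931
```

```bash
python3 plan.py 0.5212 0.3147 0.0145 -7.18; python3 -c "
from plan import *
s,p,M=pose(); print(M.round(4)); print(s['joint_velocities'].round(4))"
```

```text
t 4.87 p [522.  314.8  14.6] jawyaw -7.18 tilt 0.76 q [0.497 0.099 1.802 0.009 1.23  0.619] w 93.1 F [ 0.  -0.1  0.2]
tool offset mm [ 0.2  0.1 -0.8] /n [ 0.   0.  -0.1]
spin rad -0.0 or 3.142 -3.142 /n -0.0
[[-0.125   0.005   0.9921]
 [-0.9921  0.0123 -0.125 ]
 [-0.0129 -0.9999  0.0035]]
[ 0.0002 -0.001  -0.0002 -0.0017  0.0008  0.0019]
```

>>> jog_arm(
  increments=[
    {"offset": [0,0,0],"spin": 0,"gripper": 0.0},
    {"offset": [0,0,0],"spin": 0,"gripper": 0.0},
    {"offset": [0,0,0],"spin": 0,"gripper": 0.0},
    {"offset": [0,0,0],"spin": 0,"gripper": 0.0},
    {"offset": [0,0,0],"spin": 0,"gripper": 0.0},
    {"offset": [0,0,0],"spin": 0,"gripper": 0.0},
    {"offset": [0,0,0],"spin": 0,"gripper": 0.0},
    {"offset": [0,0,0],"spin": 0,"gripper": 0.0},
  ],
  grip_force=25,
)

```text
t: 5.53
tcp_pos: [0.5223, 0.315, 0.015]
ee_rot: [0.472, -0.463, 0.532, -0.528]
ft_force: [0.3, -0.2, -0.3]
width: 0.044
```

```bash
python3 plan.py 0.5163 -0.2484 0.17 76.1
```

```text
t 5.53 p [522.3 315.   15. ] jawyaw -7.18 tilt 0.79 q [0.497 0.099 1.801 0.009 1.231 0.619] w 44.0 F [ 0.3 -0.2 -0.3]
tool offset mm [ 557.6 -162.1   65.1] /n [ 69.7 -20.3   8.1]
spin rad -1.4535 or 1.688 -4.595 /n -0.1817
```

>>> jog_arm(
  increments=[
    {"offset": [0,0,0],"spin": 0,"gripper": 0.0},
    {"offset": [0,0,0],"spin": 0,"gripper": 0.0},
    {"offset": [0,0,0],"spin": 0,"gripper": 0.0},
    {"offset": [0,0,0],"spin": 0,"gripper": 0.0},
    {"offset": [0,0,0],"spin": 0,"gripper": 0.0},
    {"offset": [0,0,0],"spin": 0,"gripper": 0.0},
    {"offset": [0,0,0],"spin": 0,"gripper": 0.0},
    {"offset": [0,0,0],"spin": 0,"gripper": 0.0},
  ],
)

```text
t: 6.2
tcp_pos: [0.5222, 0.315, 0.0151]
ee_rot: [0.472, -0.463, 0.532, -0.528]
ft_force: [-0.0, 0.9, 0.0]
width: 0.0159
```

>>> jog_arm(
  increments=[
    {"offset": [0,-0.005,0],"spin": 0,"gripper": 0.0},
    {"offset": [0,-0.01,0],"spin": 0,"gripper": 0.0},
    {"offset": [0,-0.02,0],"spin": 0,"gripper": 0.0},
    {"offset": [0,-0.025,0],"spin": 0,"gripper": 0.0},
    {"offset": [0,-0.025,0],"spin": 0,"gripper": 0.0},
    {"offset": [0,-0.025,0],"spin": 0,"gripper": 0.0},
    {"offset": [0,-0.025,0],"spin": 0,"gripper": 0.0},
    {"offset": [0,-0.015,0],"spin": 0,"gripper": 0.0},
  ],
)

```text
t: 6.87
tcp_pos: [0.5193, 0.3118, 0.1721]
ee_rot: [0.47, -0.465, 0.533, -0.528]
ft_force: [-0.4, 0.6, -0.4]
width: 0.0163
```

```bash
python3 plan.py 0.5163 -0.2484 0.17 76.1
python3 - <<'E'
from h import *
from workcell import *
s=state()
for n in("side",):
    im=get_image(n)[:,:,::-1]; cv2.imwrite(f"pics/{n}2.png",im)
    u,v=proj(n,[s["tcp_pos"]])[0]; print(n,u.round(1),v.round(1))
    crop(im,int(u)-60,int(v)-45,120,90,6,f"pics/{n}2c.png")
E
```

```text
t 6.87 p [519.3 311.8 172.1] jawyaw -7.18 tilt 0.55 q [ 0.494 -0.021  1.659  0.008  1.499  0.619] w 16.3 F [-0.4  0.6 -0.4]
tool offset mm [556.2  -3.3  67.1] /n [69.5 -0.4  8.4]
spin rad -1.4535 or 1.688 -4.595 /n -0.1817
side 213.3 255.0
```

View pics/side2c.png

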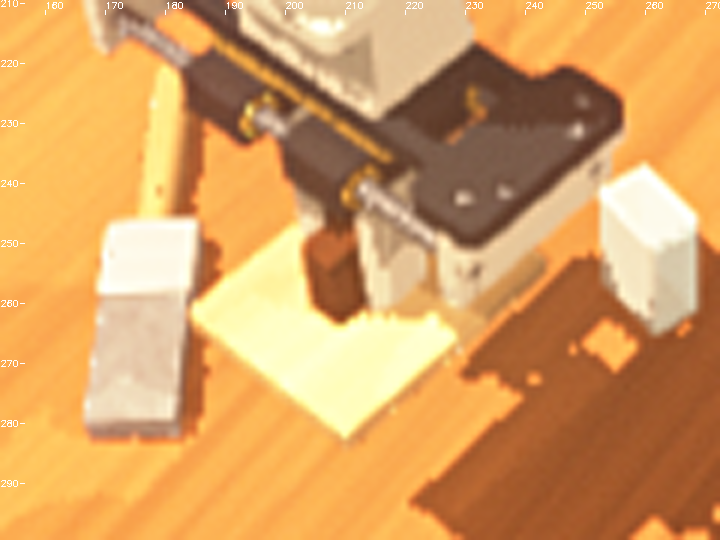

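>>> jog_arm(
  increments=[
    {"offset": [0.02,0,0.002],"spin": 0,"gripper": 0.0},
    {"offset": [0.038,0,0.0046],"spin": 0,"gripper": 0.0},
    {"offset": [0.038,0,0.0046],"spin": 0,"gripper": 0.0},
    {"offset": [0.038,0,0.0046],"spin": 0,"gripper": 0.0},
    {"offset": [0.038,0,0.0046],"spin": 0,"gripper": 0.0},
    {"offset": [0.038,0,0.0046],"spin": 0,"gripper": 0.0},
    {"offset": [0.038,0,0.0046],"spin": 0,"gripper": 0.0},
    {"offset": [0.038,0,0.0046],"spin": 0,"gripper": 0.0},
  ],
)

```text
t: 7.58
tcp_pos: [0.5172, 0.0195, 0.1781]
ee_rot: [0.477, -0.464, 0.529, -0.527]
ft_force: [0.9, 0.2, -0.1]
width: 0.0157
```

```bash
python3 plan.py 0.5163 -0.2484 0.17 76.1
```

```text
t 7.58 p [517.2  19.5 178.1] jawyaw -6.6 tilt 1.05 q [-0.02  -0.226  1.835  0.015  1.522  0.094] w 15.7 F [ 0.9  0.2 -0.1]
tool offset mm [266.4   4.1  29.8] /n [33.3  0.5  3.7]
spin rad -1.4434 or 1.698 -4.585 /n -0.1804
```

>>> jog_arm(
  increments=[
    {"offset": [0.036,0,0.004],"spin": 0,"gripper": 0.0},
    {"offset": [0.036,0,0.004],"spin": 0,"gripper": 0.0},
    {"offset": [0.036,0,0.004],"spin": 0,"gripper": 0.0},
    {"offset": [0.036,0,0.004],"spin": 0,"gripper": 0.0},
    {"offset": [0.036,0,0.004],"spin": 0,"gripper": 0.0},
    {"offset": [0.036,0,0.004],"spin": 0,"gripper": 0.0},
    {"offset": [0.03,0,0.003],"spin": 0,"gripper": 0.0},
    {"offset": [0.01,0,0.002],"spin": 0,"gripper": 0.0},
  ],
)

```text
t: 8.25
tcp_pos: [0.5118, -0.2553, 0.1792]
ee_rot: [-0.476, 0.462, -0.528, 0.529]
ft_force: [1.2, -0.0, -0.8]
width: 0.016
```

>>> jog_arm(
  increments=[
    {"offset": [0,0,0],"spin": -0.12,"gripper": 0.0},
    {"offset": [0,0,0],"spin": -0.12,"gripper": 0.0},
    {"offset": [0,0,0],"spin": -0.12,"gripper": 0.0},
    {"offset": [0,0,0],"spin": -0.12,"gripper": 0.0},
    {"offset": [0,0,0],"spin": -0.12,"gripper": 0.0},
    {"offset": [0,0,0],"spin": -0.12,"gripper": 0.0},
    {"offset": [0,0,0],"spin": -0.12,"gripper": 0.0},
    {"offset": [0,0,0],"spin": -0.12,"gripper": 0.0},
  ],
)

```text
t: 8.92
tcp_pos: [0.5111, -0.2561, 0.1814]
ee_rot: [0.67, -0.658, 0.239, -0.246]
ft_force: [0.1, -0.6, -1.0]
width: 0.0159
```

```bash
python3 plan.py 0.5163 -0.2484 0.17 76.1
```

```text
t 8.92 p [ 511.1 -256.1  181.4] jawyaw 49.92 tilt 1.17 q [-0.519 -0.103  1.722  0.019  1.515 -1.391] w 15.9 F [ 0.1 -0.6 -1. ]
tool offset mm [-1.  11.6  9. ] /n [-0.1  1.4  1.1]
spin rad -0.457 or 2.685 -3.599 /n -0.0571
```

>>> jog_arm(
  increments=[
    {"offset": [0,0,0],"spin": -0.11,"gripper": 0.0},
    {"offset": [0,0,0],"spin": -0.11,"gripper": 0.0},
    {"offset": [0,0,0],"spin": -0.11,"gripper": 0.0},
    {"offset": [0,0,0],"spin": -0.11,"gripper": 0.0},
    {"offset": [0,0,0],"spin": -0.017,"gripper": 0.0},
    {"offset": [0,0,0],"spin": 0,"gripper": 0.0},
    {"offset": [0,0,0],"spin": 0,"gripper": 0.0},
    {"offset": [0,0,0],"spin": 0,"gripper": 0.0},
  ],
)

```text
t: 9.58
tcp_pos: [0.5114, -0.2521, 0.184]
ee_rot: [0.708, -0.698, 0.071, -0.082]
ft_force: [-0.2, -1.2, -1.1]
width: 0.0159
```

```bash
python3 plan.py 0.5163 -0.2484 0.17 76.1;  python3 -c "
from plan import *
s,p,M=pose(); print(M.round(4))"
python3 - <<'E'
from h import *
from workcell import *
s=state()
for n in("side","top"):
    im=get_image(n)[:,:,::-1]; cv2.imwrite(f"pics/{n}3.png",im)
    u,v=proj(n,[s["tcp_pos"]])[0]; print(n,u.round(1),v.round(1))
    crop(im,int(u)-60,int(v)-40,120,90,6,f"pics/{n}3c.png")
E
```

```text
t 9.58 p [ 511.4 -252.1  184. ] jawyaw 77.51 tilt 1.24 q [-0.513 -0.108  1.722  0.02   1.519 -1.867] w 15.9 F [-0.2 -1.2 -1.1]
tool offset mm [ 3.7 14.2  4.5] /n [0.5 1.8 0.6]
spin rad 0.0246 or 3.166 -3.117 /n 0.0031
[[ 0.9762  0.0171  0.2162]
 [-0.2165  0.0132  0.9762]
 [ 0.0138 -0.9998  0.0166]]
side 336.6 125.3
top 398.9 213.7
```

View pics/side3c.png

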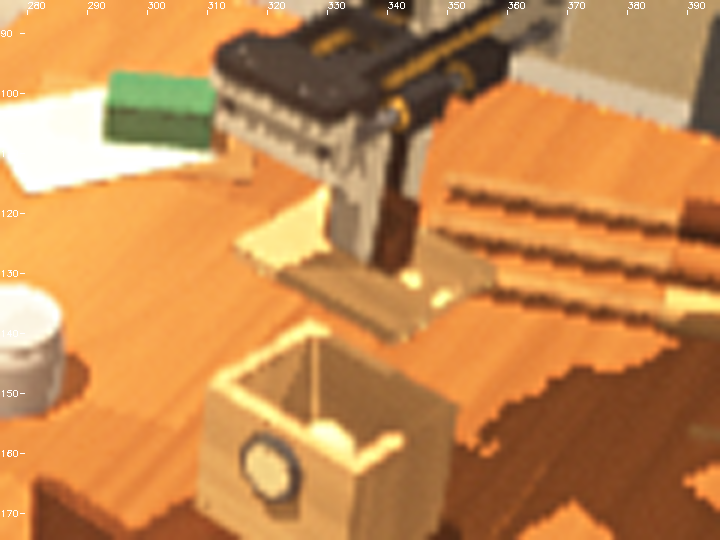

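View pics/top3c.png

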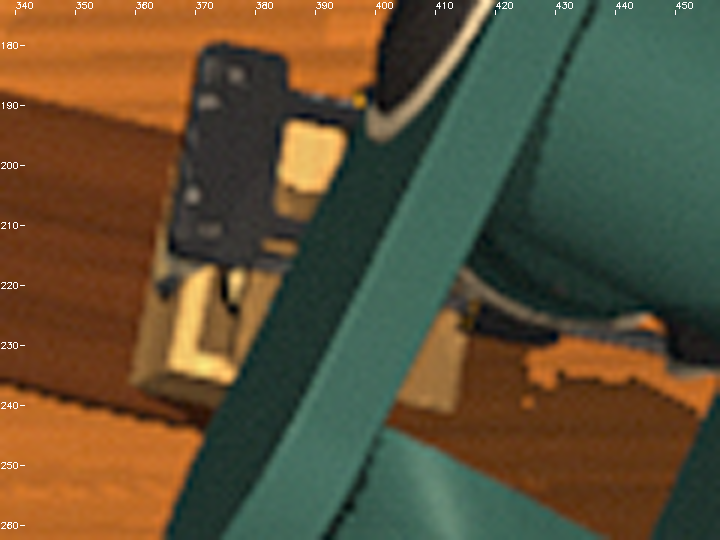

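>>> jog_arm(
  increments=[
    {"offset": [0.0035,0.01,0.0045],"spin": 0.0265,"gripper": 0.0},
    {"offset": [0,0.02,0],"spin": 0,"gripper": 0.0},
    {"offset": [0,0.02,0],"spin": 0,"gripper": 0.0},
    {"offset": [0,0.01,0],"spin": 0,"gripper": 0.0},
    {"offset": [0,0,0],"spin": 0,"gripper": 0.0},
    {"offset": [0,0,0],"spin": 0,"gripper": 0.0},
    {"offset": [0,0,0],"spin": 0,"gripper": 0.0},
    {"offset": [0,0,0],"spin": 0,"gripper": 0.0},
  ],
)

```text
t: 10.35
tcp_pos: [0.5178, -0.2483, 0.1249]
ee_rot: [0.706, -0.696, 0.083, -0.096]
ft_force: [0.7, -0.0, -0.5]
width: 0.0157
```

```bash
python3 plan.py 0.5163 -0.2484 0.114 76.0
```

```text
t 10.35 p [ 517.8 -248.3  124.9] jawyaw 75.52 tilt 1.31 q [-0.502 -0.071  1.785  0.02   1.416 -1.823] w 15.7 F [ 0.7 -0.  -0.5]
tool offset mm [-1.6 10.9 -0.6] /n [-0.2  1.4 -0.1]
spin rad -0.0084 or 3.133 -3.15 /n -0.0011
```

>>> jog_arm(
  increments=[
    {"offset": [-0.0015,0.004,-0.0005],"spin": -0.008,"gripper": 0.0},
    {"offset": [0,0.004,0],"spin": 0,"gripper": 0.0},
    {"offset": [0,0,0],"spin": 0,"gripper": 0.0},
    {"offset": [0,0,0],"spin": 0,"gripper": 0.0},
    {"offset": [0,0,0],"spin": 0,"gripper": 0.0},
    {"offset": [0,0,0],"spin": 0,"gripper": 0.0},
    {"offset": [0,0,0],"spin": 0,"gripper": 0.0},
    {"offset": [0,0,0],"spin": 0,"gripper": 0.0},
  ],
)

```text
t: 11.02
tcp_pos: [0.5171, -0.249, 0.119]
ee_rot: [0.706, -0.697, 0.079, -0.094]
ft_force: [-0.7, 0.0, -1.2]
width: 0.016
```

```bash
python3 plan.py 0.5163 -0.2484 0.114 76.0
python3 - <<'E'
from fit import *
from workcell import *
P=np.load("p.npz"); pj=np.array([.532,-.1853,np.radians(76.0)])
m=1e-3
for n in("side","top"):
    im=get_image(n)[:,:,::-1]; cv2.imwrite(f"pics/{n}4.png",im)
    x0,y0,w,h=(295,115,70,75) if n=="side" else (355,180,65,75)
    S=8; cc=cv2.resize(im[y0:y0+h,x0:x0+w],None,fx=S,fy=S,interpolation=cv2.INTER_CUBIC)
    for z,col in((95,(255,0,0)),(98,(0,255,0)),(108,(0,255,0))):
        q=proj(n,T(pj,[[a*m,b*m,z*m] for a,b in((-105,-50),(-25,-50),(-25,50),(-105,50))]))
        q=((q+.5-[x0,y0])*S).round().astype(np.int32); cv2.polylines(cc,[q],True,col,1)
    cv2.imwrite(f"pics/{n}4c.png",cc)
E
```

```text
t 11.02 p [ 517.1 -249.   119. ] jawyaw 76.0 tilt 1.43 q [-0.504 -0.07   1.794  0.02   1.403 -1.833] w 16.0 F [-0.7  0.  -1.2]
tool offset mm [-1.   5.   0.3] /n [-0.1  0.6  0. ]
spin rad 0.0 or 3.142 -3.142 /n 0.0
```

View pics/side4c.png

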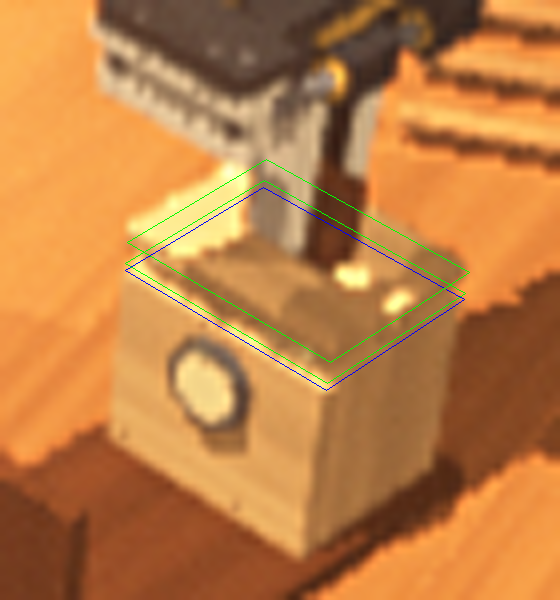

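View pics/top4c.png

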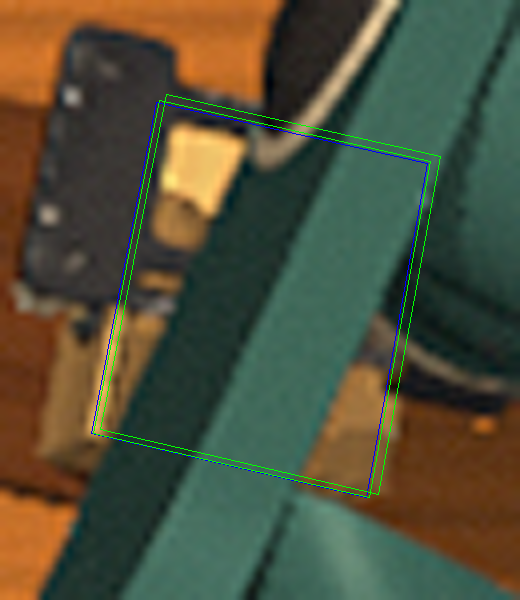

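Run:
```python
from h import *
im=cv2.imread("pics/side4.png"); im=cv2.convertScaleAbs(im,alpha=1.3)
crop(im,302,128,60,45,13,"pics/side4d.png")
im=cv2.imread("pics/top4.png"); im=cv2.convertScaleAbs(im,alpha=1.5)
crop(im,355,200,60,45,13,"pics/top4d.png")
```

```text
(no output)
```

View pics/side4d.png

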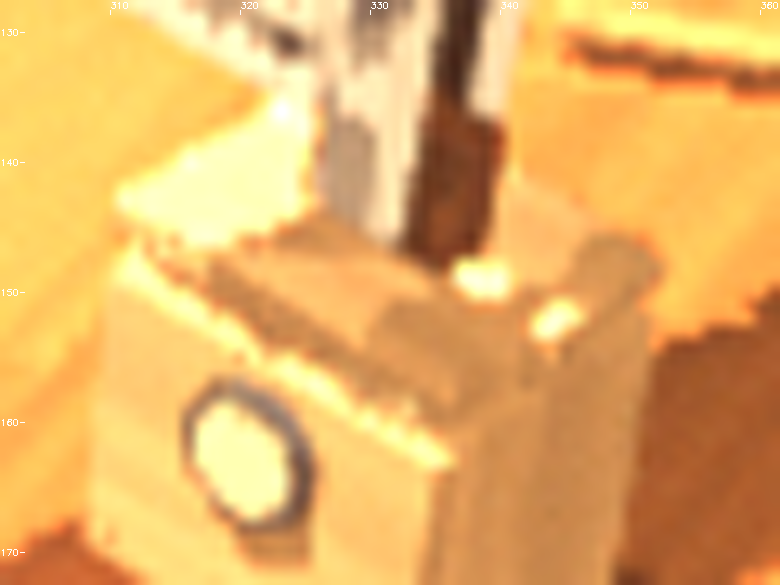

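View pics/top4d.png

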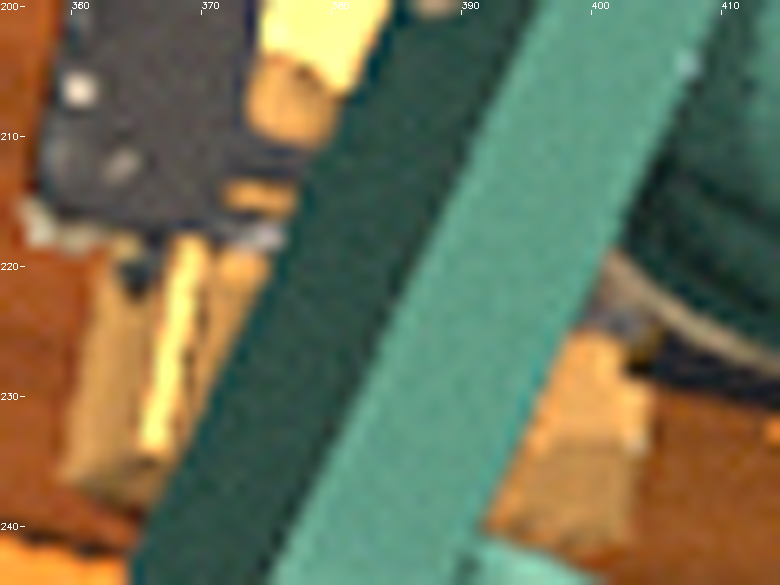

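Run:
```python
from fit import *
from plan import pose
s,p,M=pose()
m=1e-3
# lid in tool frame from the grasp: R_lid^tool, assuming lid level at grasp (tool up then = third row)
Mg=np.array([[-.125,.005,.9921],[-.9921,.0123,-.125],[-.0129,-.9999,.0035]]); pg=np.array([.5222,.3150,.0151])
yaw=np.radians(-7.18); Rl=R.from_euler('z',yaw).as_matrix()
A=Mg.T@Rl
off_y=Mg.T@(np.array([.5212,.3147,0])-pg); off_y[2]=0  # centred by the jaws
print("lid in tool mm",(off_y*1e3).round(1))
Rw=M@A; c0=p+M@off_y
print("lid origin now",(c0*1e3).round(1),"normal",Rw[:,2].round(4))
np.savez("g.npz",A=A,off=off_y)
L=[[a*m,b*m,z*m] for z in(0,10) for a,b in((-40,-50),(40,-50),(40,50),(-40,50))]
W=np.array(L)@Rw.T+c0
pj=np.array([.532,-.1853,np.radians(76.0)])
for n,(x0,y0,w,h) in {"side":(302,128,60,45),"top":(355,195,60,50)}.items():
    im=cv2.imread(f"pics/{n}4.png"); im=cv2.convertScaleAbs(im,alpha=1.3); S=13
    cc=cv2.resize(im[y0:y0+h,x0:x0+w],None,fx=S,fy=S,interpolation=cv2.INTER_CUBIC)
    q=((proj(n,W)+.5-[x0,y0])*S).round().astype(np.int32); cv2.polylines(cc,[q[:4]],True,(0,255,0),1);cv2.polylines(cc,[q[4:]],True,(0,255,0),1)
    q=proj(n,T(pj,[[a*m,b*m,95*m] for a,b in((-105,-50),(-25,-50),(-25,50),(-105,50))]))
    q=((q+.5-[x0,y0])*S).round().astype(np.int32); cv2.polylines(cc,[q],True,(255,0,0),1)
    cv2.imwrite(f"pics/{n}4e.png",cc)
```

```text
lid in tool mm [ 0.6 15.1  0. ]
lid origin now [ 518.  -249.   103.9] normal [-0.0346 -0.0034  0.9994]
```

View pics/side4e.png

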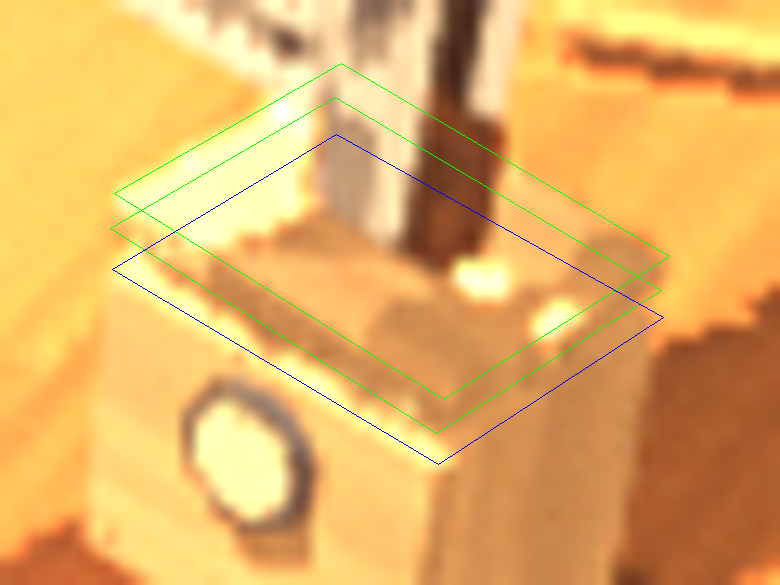

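View pics/top4e.png

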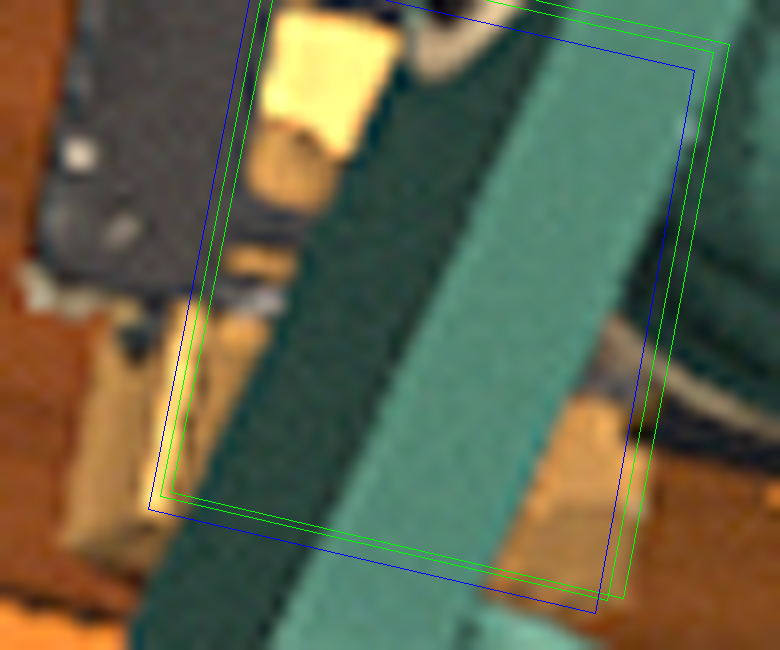

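>>> jog_arm(
  increments=[
    {"offset": [-0.0018,0.003,0.0007],"spin": 0,"gripper": 0.0},
    {"offset": [0,0.003,0],"spin": 0,"gripper": 0.0},
    {"offset": [0,0,0],"spin": 0,"gripper": 0.0},
    {"offset": [0,0,0],"spin": 0,"gripper": 0.0},
    {"offset": [0,0,0],"spin": 0,"gripper": 0.0},
    {"offset": [0,0,0],"spin": 0,"gripper": 0.0},
    {"offset": [0,0,0],"spin": 0,"gripper": 0.0},
    {"offset": [0,0,0],"spin": 0,"gripper": 0.0},
  ],
)

```text
t: 11.78
tcp_pos: [0.5154, -0.2476, 0.1121]
ee_rot: [0.706, -0.697, 0.079, -0.094]
ft_force: [0.2, -0.7, -1.0]
width: 0.016
```

```bash
python3 plan.py 0.5154 -0.2484 0.111 76.0
```

```text
t 11.78 p [ 515.4 -247.6  112.1] jawyaw 76.0 tilt 1.42 q [-0.503 -0.07   1.805  0.02   1.391 -1.833] w 16.0 F [ 0.2 -0.7 -1. ]
tool offset mm [ 0.2  1.1 -0.8] /n [ 0.   0.1 -0.1]
spin rad 0.0 or 3.142 -3.142 /n 0.0
```

>>> jog_arm(
  increments=[
    {"offset": [0,0.0015,0],"spin": 0,"gripper": 0.0},
    {"offset": [0,0.0,0],"spin": 0,"gripper": 0.0},
    {"offset": [0,0.001,0],"spin": 0,"gripper": 0.0},
    {"offset": [0,0,0],"spin": 0,"gripper": 0.0},
    {"offset": [0,0,0],"spin": 0,"gripper": 0.0},
    {"offset": [0,0,0],"spin": 0,"gripper": 0.0},
    {"offset": [0,0,0],"spin": 0,"gripper": 0.0},
    {"offset": [0,0,0],"spin": 0,"gripper": 0.0},
  ],
)

```text
t: 12.45
tcp_pos: [0.5163, -0.2479, 0.111]
ee_rot: [0.706, -0.698, 0.078, -0.095]
ft_force: [-0.4, 0.5, 2.5]
width: 0.0158
```

```bash
python3 plan.py 0.5154 -0.2484 0.111 76.0
```

```text
t 12.45 p [ 516.3 -247.9  111. ] jawyaw 76.01 tilt 1.53 q [-0.503 -0.069  1.806  0.02   1.387 -1.833] w 15.8 F [-0.4  0.5  2.5]
tool offset mm [-0.7 -0.  -0.7] /n [-0.1 -0.  -0.1]
spin rad 0.0002 or 3.142 -3.141 /n 0.0
```

>>> jog_arm(
  increments=[
    {"offset": [0,0.0005,0],"spin": 0,"gripper": 0.0},
    {"offset": [0,0,0],"spin": 0,"gripper": 0.06},
    {"offset": [0,0,0],"spin": 0,"gripper": 0.06},
    {"offset": [0,0,0],"spin": 0,"gripper": 0.06},
    {"offset": [0,0,0],"spin": 0,"gripper": 0.06},
    {"offset": [0,0,0],"spin": 0,"gripper": 0.06},
    {"offset": [0,0,0],"spin": 0,"gripper": 0.06},
    {"offset": [0,0,0],"spin": 0,"gripper": 0.06},
  ],
)

```text
t: 13.12
tcp_pos: [0.516, -0.2478, 0.1097]
ee_rot: [0.706, -0.697, 0.078, -0.094]
ft_force: [-0.1, 0.2, -0.1]
width: 0.0573
```

>>> jog_arm(
  increments=[
    {"offset": [0,-0.01,0],"spin": 0,"gripper": 0.06},
    {"offset": [0,-0.02,0],"spin": 0,"gripper": 0.06},
    {"offset": [0,-0.03,0],"spin": 0,"gripper": 0.093},
    {"offset": [0,-0.03,0],"spin": 0,"gripper": 0.093},
    {"offset": [0,0,0.02],"spin": 0,"gripper": 0.093},
    {"offset": [0,0,0.035],"spin": 0,"gripper": 0.093},
    {"offset": [0,0,0.035],"spin": 0,"gripper": 0.093},
    {"offset": [0,0,0.035],"spin": 0,"gripper": 0.093},
  ],
)

```text
t: 13.78
tcp_pos: [0.5432, -0.1286, 0.2113]
ee_rot: [0.705, -0.697, 0.08, -0.098]
ft_force: [0.2, 0.9, -0.6]
width: 0.0916
```

```bash
python3 plan.py 0.5163 -0.2484 0.13 76.0
python3 - <<'E'
from fit import *
from workcell import *
pj=np.array([.532,-.1853,np.radians(76.0)])
m=1e-3
for n,(x0,y0,w,h) in {"side":(300,125,65,65),"top":(355,185,65,65)}.items():
    im=get_image(n)[:,:,::-1]; cv2.imwrite(f"pics/{n}5.png",im); crop(im,x0,y0,w,h,9,f"pics/{n}5c.png")
E
```

```text
t 13.78 p [ 543.2 -128.6  211.3] jawyaw 75.55 tilt 1.54 q [-0.286 -0.153  1.719  0.015  1.553 -1.605] w 91.6 F [ 0.2  0.9 -0.6]
tool offset mm [   2.1   79.6 -123.9] /n [  0.3  10.  -15.5]
spin rad -0.0079 or 3.134 -3.149 /n -0.001
```

View pics/side5c.png

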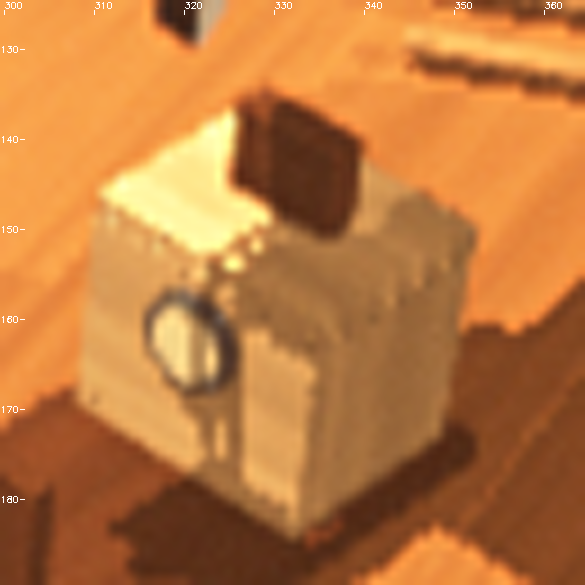

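View pics/top5c.png

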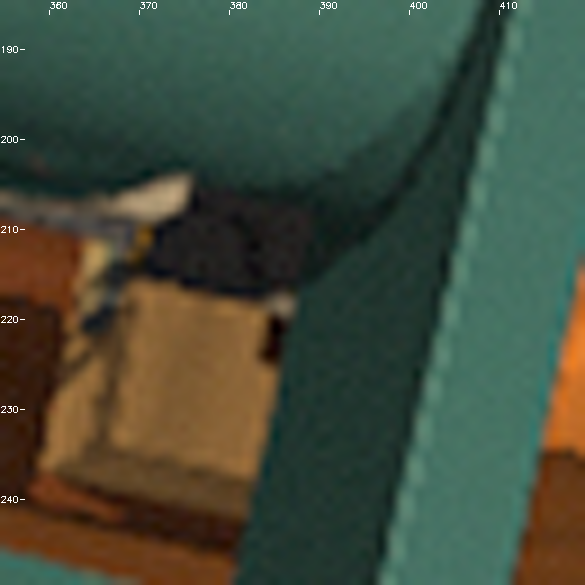

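The lid now sits on the box. In the side view its top corners are at about (310,146) and (352,150), and its edges line up with the box walls. I'll check again once the arm no longer shades it, so I'm moving on towards the blank.

```bash
python3 plan.py 0.5062 0.153 0.12 71.3
```

```text
t 13.88 p [ 543.9 -125.9  211.4] jawyaw 75.81 tilt 1.58 q [-0.282 -0.153  1.719  0.016  1.553 -1.605] w 92.8 F [ 0.5 -1.1 -0.1]
tool offset mm [-107.1   92.9  259.8] /n [-13.4  11.6  32.5]
spin rad 0.0787 or 3.22 -3.063 /n 0.0098
```

>>> jog_arm(
  increments=[
    {"offset": [-0.013,0,0.032],"spin": 0.01,"gripper": 0.093},
    {"offset": [-0.013,0,0.032],"spin": 0.01,"gripper": 0.093},
    {"offset": [-0.013,0,0.032],"spin": 0.01,"gripper": 0.093},
    {"offset": [-0.013,0,0.032],"spin": 0.01,"gripper": 0.093},
    {"offset": [-0.013,0,0.032],"spin": 0.01,"gripper": 0.093},
    {"offset": [-0.013,0,0.032],"spin": 0.01,"gripper": 0.093},
    {"offset": [-0.013,0,0.03],"spin": 0.01,"gripper": 0.093},
    {"offset": [-0.008,0,0.015],"spin": 0.005,"gripper": 0.093},
  ],
)

```text
t: 14.55
tcp_pos: [0.5129, 0.1352, 0.2185]
ee_rot: [0.702, -0.693, 0.106, -0.127]
ft_force: [0.4, -0.5, -0.8]
width: 0.0928
```

```bash
python3 plan.py 0.5062 0.153 0.12 71.3
python3 - <<'E'
from fit import *
from workcell import *
pj=np.array([.532,-.1853,np.radians(76.0)])
m=1e-3
for n,(x0,y0,w,h) in {"side":(300,125,65,65),"top":(355,185,65,65)}.items():
    im=get_image(n)[:,:,::-1]; cv2.imwrite(f"pics/{n}6.png",im); crop(im,x0,y0,w,h,9,f"pics/{n}6c.png")
cv2.imwrite("pics/top6b.png",cv2.resize(cv2.imread("pics/top6.png"),(768,576)))
E
```

```text
t 14.55 p [512.9 135.2 218.5] jawyaw 71.04 tilt 1.78 q [ 2.090e-01 -2.230e-01  1.768e+00  1.000e-03  1.566e+00 -1.031e+00] w 92.8 F [ 0.4 -0.5 -0.8]
tool offset mm [-14.7  98.4  13. ] /n [-1.8 12.3  1.6]
spin rad -0.0045 or 3.137 -3.146 /n -0.0006
```

View pics/side6c.png

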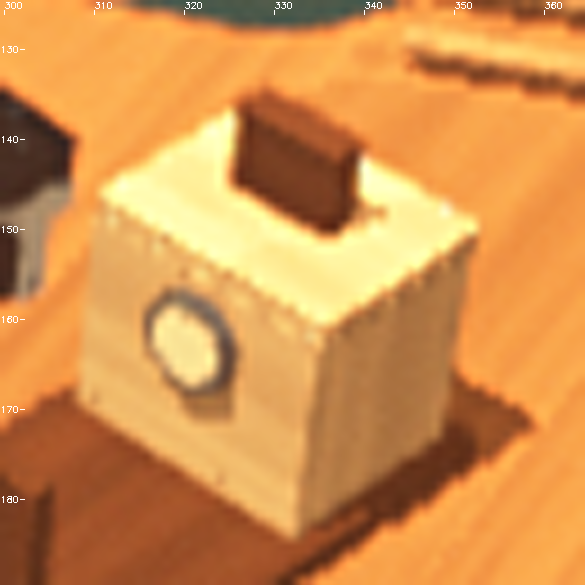

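View pics/top6c.png

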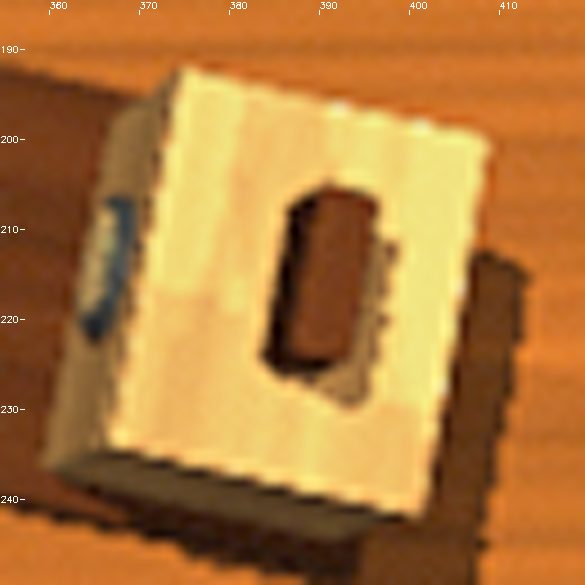

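View pics/top6b.png

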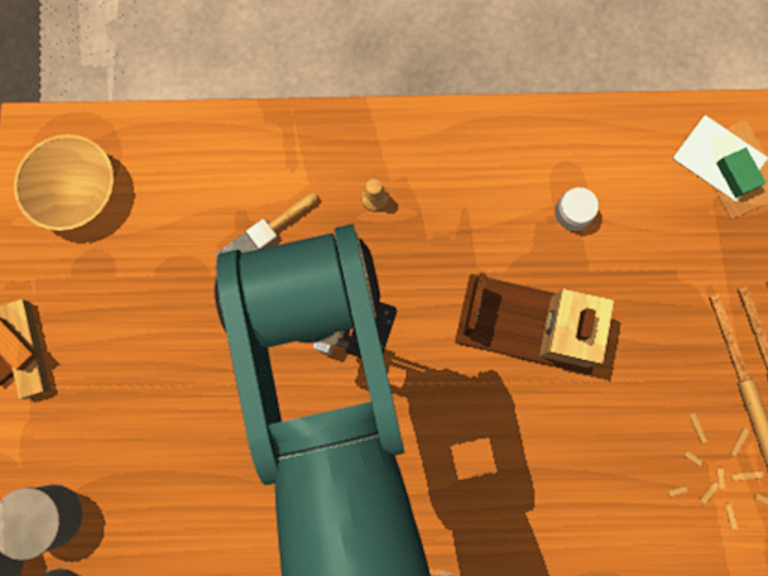

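Run:
```python
from fit import *
def c(x,y,z): return (x*1e-3,y*1e-3,z*1e-3)
o={"top":[(c(40,-50,105),(375.1,191.9)),(c(-40,-50,105),(408.9,199.7)),(c(-40,50,105),(401.2,242.1)),(c(40,50,105),(366.5,233.4))],
"side":[(c(40,-50,105),(310.6,145.8)),(c(-40,50,105),(352.6,149.8)),(c(40,50,105),(335.3,161.2))]}
p=fit(o,[.516,-.248,1.33])
for j in ([.532,-.1853,np.radians(76)],[.5308,-.1849,np.radians(76.4)],[.5328,-.18625,np.radians(75.9)]):print("box mouth",T(j,[-.065,0,.095]))
```

```text
None [ 515.37 -247.67   75.46] res 0.22
[[-0.2, -0.2], [0.1, 0.1], [-0.3, -0.2], [-0.2, 0.1], [-0.1, -0.2], [0.5, -0.2], [0.3, -0.4]]
top [ 515.21 -247.97   75.6 ] res 0.12
side [ 515.33 -246.19   75.24] res 0.16
box mouth [[ 0.51627508 -0.24836922  0.095     ]]
box mouth [[ 0.51551576 -0.24807747  0.095     ]]
box mouth [[ 0.51696502 -0.24929168  0.095     ]]
```

The lid is at (515.4, -247.7) mm with yaw 75.5°. The box mouth is at (516.2, -248.4) mm with yaw 76.0°. That is about 1 mm off, with the lid's top at 105 mm, so it is flush. Next I'll line up above the blank. The tool's tilt has been drifting, so I'll watch it.

>>> jog_arm(
  increments=[
    {"offset": [-0.007,0.0,0.006],"spin": 0,"gripper": 0.093},
    {"offset": [-0.007,0.0,0.006],"spin": -0.004,"gripper": 0.093},
    {"offset": [0,0.0,0],"spin": 0,"gripper": 0.093},
    {"offset": [0,0,0],"spin": 0,"gripper": 0.093},
    {"offset": [0,0,0],"spin": 0,"gripper": 0.093},
    {"offset": [0,0,0],"spin": 0,"gripper": 0.093},
    {"offset": [0,0,0],"spin": 0,"gripper": 0.093},
    {"offset": [0,0,0],"spin": 0,"gripper": 0.093},
  ],
)

```text
t: 15.32
tcp_pos: [0.5034, 0.1483, 0.2197]
ee_rot: [0.702, -0.693, 0.105, -0.126]
ft_force: [-0.2, -0.2, 0.5]
width: 0.0931
```

```bash
cat >> plan.py <<'E'
    s,p,M=pose(); j=s["joints"]; print("pitchsum-pi",round(j[1]+j[2]+j[4]-np.pi,4),"q4",round(j[3],4),"tooly",M[:,1].round(4),"vel",np.abs(s["joint_velocities"]).max().round(3))
E
python3 plan.py 0.5062 0.153 0.12 71.3
```

```text
File "plan.py", line 15
    s,p,M=pose(); j=s["joints"]; print("pitchsum-pi",round(j[1]+j[2]+j[4]-np.pi,4),"q4",round(j[3],4),"tooly",M[:,1].round(4),"vel",np.abs(s["joint_velocities"]).max().round(3))
IndentationError: unexpected indent
```

```bash
python3 - <<'E'
t=open("plan.py").read().replace("    s,p,M=pose(); j=s","s,p,M=pose(); j=s"); open("plan.py","w").write(t)
E
python3 plan.py 0.5062 0.153 0.12 71.3
```

```text
t 15.32 p [503.4 148.3 219.7] jawyaw 71.24 tilt 1.82 q [ 2.380e-01 -2.370e-01  1.777e+00 -1.000e-03  1.569e+00 -1.005e+00] w 93.1 F [-0.2 -0.2  0.5]
tool offset mm [-1.6 99.8  3.7] /n [-0.2 12.5  0.5]
spin rad -0.001 or 3.141 -3.143 /n -0.0001
pitchsum-pi -0.0317 q4 -0.001 tooly [ 0.031   0.0066 -0.9995] vel 0.008
```

>>> jog_arm(
  increments=[
    {"offset": [0,0.0,0.003],"spin": 0,"gripper": 0.093},
    {"offset": [0,0.04,0],"spin": 0,"gripper": 0.093},
    {"offset": [0,0.04,0],"spin": 0,"gripper": 0.093},
    {"offset": [0,0,0],"spin": 0,"gripper": 0.093},
    {"offset": [0,0,0],"spin": 0,"gripper": 0.093},
    {"offset": [0,0,0],"spin": 0,"gripper": 0.093},
    {"offset": [0,0,0],"spin": 0,"gripper": 0.093},
    {"offset": [0,0,0],"spin": 0,"gripper": 0.093},
  ],
)

```text
t: 15.98
tcp_pos: [0.5095, 0.1521, 0.1447]
ee_rot: [0.702, -0.692, 0.103, -0.128]
ft_force: [-0.1, -0.7, 0.2]
width: 0.0932
```

```bash
python3 plan.py 0.5062 0.153 0.12 71.3
```

```text
t 15.98 p [509.5 152.1 144.7] jawyaw 71.16 tilt 2.2 q [ 2.430e-01 -1.970e-01  1.865e+00 -1.000e-03  1.435e+00 -9.990e-01] w 93.2 F [-0.1 -0.7  0.2]
tool offset mm [-4.2 24.6 -0.7] /n [-0.5  3.1 -0.1]
spin rad -0.0024 or 3.139 -3.144 /n -0.0003
pitchsum-pi -0.0383 q4 -0.0011 tooly [ 0.0374  0.0082 -0.9993] vel 0.027
```

>>> jog_arm(
  increments=[
    {"offset": [0,-0.04,0],"spin": 0,"gripper": 0.093},
    {"offset": [0,-0.04,0],"spin": 0,"gripper": 0.093},
    {"offset": [0,0,0],"spin": 0,"gripper": 0.093},
    {"offset": [0,0,0],"spin": 0,"gripper": 0.093},
    {"offset": [0,0,0],"spin": 0,"gripper": 0.093},
    {"offset": [0,0,0],"spin": 0,"gripper": 0.093},
    {"offset": [0,0,0],"spin": 0,"gripper": 0.093},
    {"offset": [0,0,0],"spin": 0,"gripper": 0.093},
  ],
)

```text
t: 16.65
tcp_pos: [0.5072, 0.1517, 0.2346]
ee_rot: [0.703, -0.691, 0.101, -0.131]
ft_force: [0.4, 0.1, -0.4]
width: 0.0933
```

```bash
python3 plan.py 0.5062 0.153 0.12 71.3
```

```text
t 16.65 p [507.2 151.7 234.6] jawyaw 71.17 tilt 2.64 q [ 2.430e-01 -2.390e-01  1.756e+00 -1.000e-03  1.579e+00 -9.990e-01] w 93.3 F [ 0.4  0.1 -0.4]
tool offset mm [ -5.8 114.4  -1.8] /n [-0.7 14.3 -0.2]
spin rad -0.0023 or 3.139 -3.144 /n -0.0003
pitchsum-pi -0.046 q4 -0.0011 tooly [ 0.0449  0.01   -0.9989] vel 0.008
```

>>> jog_arm(
  increments=[
    {"offset": [0,-0.04,0],"spin": 0,"gripper": 0.093},
    {"offset": [0,-0.03,0],"spin": 0,"gripper": 0.093},
    {"offset": [0,-0.02,0],"spin": 0,"gripper": 0.093},
    {"offset": [0,-0.012,0],"spin": 0,"gripper": 0.093},
    {"offset": [0,-0.007,0],"spin": 0,"gripper": 0.093},
    {"offset": [0,-0.004,0],"spin": 0,"gripper": 0.093},
    {"offset": [0,-0.002,0],"spin": 0,"gripper": 0.093},
    {"offset": [0,-0.001,0],"spin": 0,"gripper": 0.093},
  ],
)

```text
t: 17.32
tcp_pos: [0.5008, 0.1502, 0.3469]
ee_rot: [0.702, -0.693, 0.105, -0.127]
ft_force: [0.6, -1.1, -0.7]
width: 0.0931
```

```bash
python3 plan.py 0.5062 0.153 0.12 71.3
```

```text
t 17.32 p [500.8 150.2 346.9] jawyaw 71.15 tilt 1.92 q [ 2.430e-01 -2.420e-01  1.578e+00 -1.000e-03  1.772e+00 -9.990e-01] w 93.1 F [ 0.6 -1.1 -0.7]
tool offset mm [ -2.3 227.    0.5] /n [-0.3 28.4  0.1]
spin rad -0.0026 or 3.139 -3.144 /n -0.0003
pitchsum-pi -0.0335 q4 -0.0011 tooly [ 0.0328  0.007  -0.9994] vel 0.013
```

>>> jog_arm(
  increments=[
    {"offset": [0,0.004,0],"spin": 0,"gripper": 0.093},
    {"offset": [0,0.008,0],"spin": 0,"gripper": 0.093},
    {"offset": [0,0.014,0],"spin": 0,"gripper": 0.093},
    {"offset": [0,0.02,0],"spin": 0,"gripper": 0.093},
    {"offset": [0,0.03,0],"spin": 0,"gripper": 0.093},
    {"offset": [0,0.04,0],"spin": 0,"gripper": 0.093},
    {"offset": [0,0,0],"spin": 0,"gripper": 0.093},
    {"offset": [0,0,0],"spin": 0,"gripper": 0.093},
  ],
)

```text
t: 17.98
tcp_pos: [0.5023, 0.1505, 0.2162]
ee_rot: [0.701, -0.694, 0.107, -0.124]
ft_force: [-0.9, -0.3, 1.5]
width: 0.0926
```

```bash
python3 plan.py 0.5062 0.153 0.12 71.3
```

```text
t 17.98 p [502.3 150.5 216.2] jawyaw 71.15 tilt 1.5 q [ 2.430e-01 -2.330e-01  1.780e+00 -1.000e-03  1.569e+00 -9.990e-01] w 92.6 F [-0.9 -0.3  1.5]
tool offset mm [ 0.7 96.3  2.4] /n [ 0.1 12.   0.3]
spin rad -0.0026 or 3.139 -3.144 /n -0.0003
pitchsum-pi -0.0262 q4 -0.0011 tooly [ 0.0257  0.0052 -0.9997] vel 0.083
```

The theory holds: starting up sharply with a gentle stop, then going down gently with a sharp stop, trims the tilt back. I'll repeat it.

>>> jog_arm(
  increments=[
    {"offset": [0,-0.04,0],"spin": 0,"gripper": 0.093},
    {"offset": [0,-0.03,0],"spin": 0,"gripper": 0.093},
    {"offset": [0,-0.02,0],"spin": 0,"gripper": 0.093},
    {"offset": [0,-0.012,0],"spin": 0,"gripper": 0.093},
    {"offset": [0,-0.007,0],"spin": 0,"gripper": 0.093},
    {"offset": [0,-0.004,0],"spin": 0,"gripper": 0.093},
    {"offset": [0,-0.002,0],"spin": 0,"gripper": 0.093},
    {"offset": [0,-0.001,0],"spin": 0,"gripper": 0.093},
  ],
)

```text
t: 18.65
tcp_pos: [0.498, 0.1495, 0.3411]
ee_rot: [0.701, -0.694, 0.108, -0.124]
ft_force: [0.6, -0.6, -0.3]
width: 0.0927
```

>>> jog_arm(
  increments=[
    {"offset": [0,0.004,0],"spin": 0,"gripper": 0.093},
    {"offset": [0,0.008,0],"spin": 0,"gripper": 0.093},
    {"offset": [0,0.014,0],"spin": 0,"gripper": 0.093},
    {"offset": [0,0.02,0],"spin": 0,"gripper": 0.093},
    {"offset": [0,0.03,0],"spin": 0,"gripper": 0.093},
    {"offset": [0,0.04,0],"spin": 0,"gripper": 0.093},
    {"offset": [0,0,0],"spin": 0,"gripper": 0.093},
    {"offset": [0,0,0],"spin": 0,"gripper": 0.093},
  ],
)

```text
t: 19.32
tcp_pos: [0.4984, 0.1495, 0.2102]
ee_rot: [0.7, -0.695, 0.11, -0.122]
ft_force: [-0.3, 0.4, 1.1]
width: 0.0933
```

```bash
python3 plan.py 0.5062 0.153 0.12 71.3
```

```text
t 19.32 p [498.4 149.5 210.2] jawyaw 71.14 tilt 0.99 q [ 2.430e-01 -2.350e-01  1.791e+00 -1.000e-03  1.569e+00 -9.990e-01] w 93.3 F [-0.3  0.4  1.1]
tool offset mm [ 4.9 90.4  5.1] /n [ 0.6 11.3  0.6]
spin rad -0.0027 or 3.139 -3.144 /n -0.0003
pitchsum-pi -0.0172 q4 -0.0011 tooly [ 0.0169  0.003  -0.9999] vel 0.081
```

>>> jog_arm(
  increments=[
    {"offset": [0.005,0.002,0.005],"spin": 0,"gripper": 0.093},
    {"offset": [0,0.006,0],"spin": -0.003,"gripper": 0.093},
    {"offset": [0,0.012,0],"spin": 0,"gripper": 0.093},
    {"offset": [0,0.02,0],"spin": 0,"gripper": 0.093},
    {"offset": [0,0.03,0],"spin": 0,"gripper": 0.093},
    {"offset": [0,0.04,0],"spin": 0,"gripper": 0.093},
    {"offset": [0,0,0],"spin": 0,"gripper": 0.093},
    {"offset": [0,0,0],"spin": 0,"gripper": 0.093},
  ],
)

```text
t: 19.98
tcp_pos: [0.5115, 0.1545, 0.1037]
ee_rot: [0.701, -0.694, 0.105, -0.124]
ft_force: [0.6, 0.3, 1.0]
width: 0.093
```

```bash
python3 plan.py 0.5062 0.153 0.0115 71.3
python3 - <<'E'
from fit import *
from workcell import *
for n,(x0,y0,w,h) in {"side":(220,215,90,65),"top":(180,190,80,60)}.items():
    im=get_image(n)[:,:,::-1]; cv2.imwrite(f"pics/{n}7.png",im); crop(im,x0,y0,w,h,8,f"pics/{n}7c.png")
E
```

```text
t 19.98 p [511.5 154.5 103.7] jawyaw 71.36 tilt 1.64 q [ 2.460e-01 -1.580e-01  1.900e+00 -1.000e-03  1.371e+00 -9.990e-01] w 93.0 F [0.6 0.3 1. ]
tool offset mm [-6.8 92.  -4.4] /n [-0.9 11.5 -0.6]
spin rad 0.0011 or 3.143 -3.14 /n 0.0001
pitchsum-pi -0.0287 q4 -0.0012 tooly [ 0.0281  0.0059 -0.9996] vel 0.045
```

View pics/side7c.png

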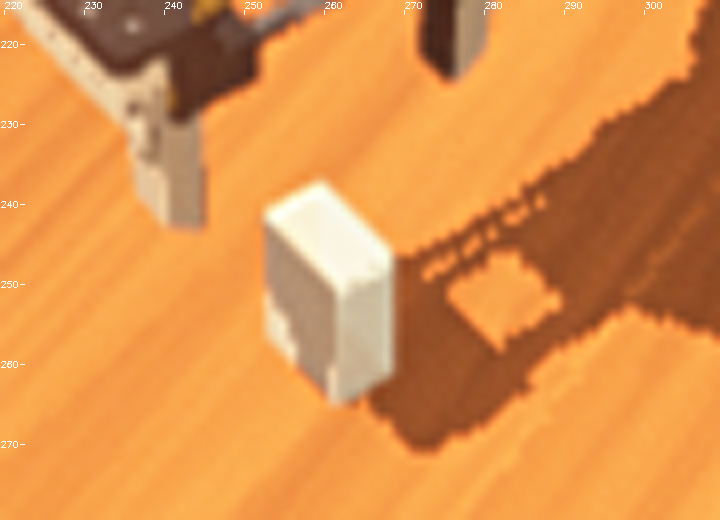

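View pics/top7c.png

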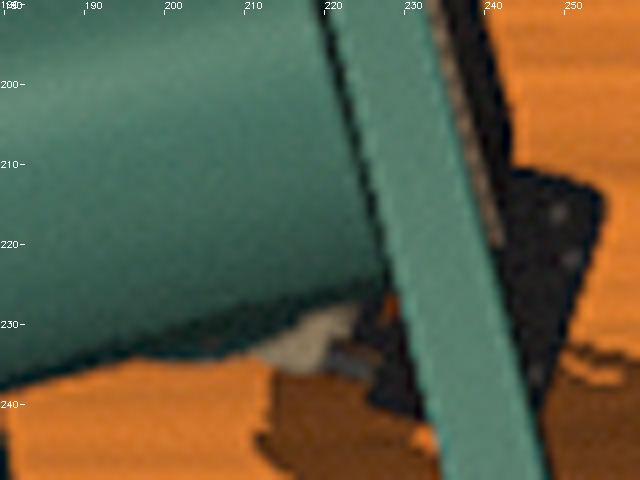

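The side view shows the fingers at (240,240) and (275,222), on either side of the blank's frosted faces at (260,250). The windows are clear. The tilt crept up again on that stop, so I'll trim it with another up/down cycle and then come down slowly.

>>> jog_arm(
  increments=[
    {"offset": [0,-0.04,0],"spin": 0,"gripper": 0.093},
    {"offset": [0,-0.04,0],"spin": 0,"gripper": 0.093},
    {"offset": [0,-0.03,0],"spin": 0,"gripper": 0.093},
    {"offset": [0,-0.02,0],"spin": 0,"gripper": 0.093},
    {"offset": [0,-0.012,0],"spin": 0,"gripper": 0.093},
    {"offset": [0,-0.006,0],"spin": 0,"gripper": 0.093},
    {"offset": [0,-0.003,0],"spin": 0,"gripper": 0.093},
    {"offset": [0,-0.001,0],"spin": 0,"gripper": 0.093},
  ],
)

```text
t: 20.75
tcp_pos: [0.5074, 0.1537, 0.2771]
ee_rot: [0.703, -0.692, 0.1, -0.129]
ft_force: [-0.1, 0.4, -0.1]
width: 0.0929
```

```bash
python3 plan.py 0.5062 0.153 0.0115 71.3
```

```text
t 20.75 p [507.4 153.7 277.1] jawyaw 71.38 tilt 2.47 q [ 2.470e-01 -2.390e-01  1.688e+00 -1.000e-03  1.650e+00 -9.990e-01] w 92.9 F [-0.1  0.4 -0.1]
tool offset mm [-10.7 265.3  -7. ] /n [-1.3 33.2 -0.9]
spin rad 0.0014 or 3.143 -3.14 /n 0.0002
pitchsum-pi -0.0431 q4 -0.0011 tooly [ 0.0421  0.0094 -0.9991] vel 0.019
```

>>> jog_arm(
  increments=[
    {"offset": [0,-0.04,0],"spin": 0,"gripper": 0.093},
    {"offset": [0,-0.04,0],"spin": 0,"gripper": 0.093},
    {"offset": [0,-0.03,0],"spin": 0,"gripper": 0.093},
    {"offset": [0,-0.02,0],"spin": 0,"gripper": 0.093},
    {"offset": [0,-0.012,0],"spin": 0,"gripper": 0.093},
    {"offset": [0,-0.006,0],"spin": 0,"gripper": 0.093},
    {"offset": [0,-0.003,0],"spin": 0,"gripper": 0.093},
    {"offset": [0,-0.001,0],"spin": 0,"gripper": 0.093},
  ],
)

```text
t: 21.42
tcp_pos: [0.5006, 0.1521, 0.4247]
ee_rot: [0.701, -0.694, 0.106, -0.124]
ft_force: [-0.2, -0.3, -0.7]
width: 0.0928
```

```bash
python3 plan.py 0.5062 0.153 0.0115 71.3
```

```text
t 21.42 p [500.6 152.1 424.7] jawyaw 71.37 tilt 1.56 q [ 2.470e-01 -2.090e-01  1.424e+00 -1.000e-03  1.899e+00 -9.990e-01] w 92.8 F [-0.2 -0.3 -0.7]
tool offset mm [ -4.7 413.2  -3.1] /n [-0.6 51.7 -0.4]
spin rad 0.0012 or 3.143 -3.14 /n 0.0001
pitchsum-pi -0.0272 q4 -0.0012 tooly [ 0.0267  0.0055 -0.9996] vel 0.011
```

>>> jog_arm(
  increments=[
    {"offset": [0,0.005,0],"spin": 0,"gripper": 0.093},
    {"offset": [0,0.01,0],"spin": 0,"gripper": 0.093},
    {"offset": [0,0.02,0],"spin": 0,"gripper": 0.093},
    {"offset": [0,0.03,0],"spin": 0,"gripper": 0.093},
    {"offset": [0,0.04,0],"spin": 0,"gripper": 0.093},
    {"offset": [0,0.04,0],"spin": 0,"gripper": 0.093},
    {"offset": [0,0.04,0],"spin": 0,"gripper": 0.093},
    {"offset": [0,0,0],"spin": 0,"gripper": 0.093},
  ],
)

```text
t: 22.08
tcp_pos: [0.5022, 0.1523, 0.2209]
ee_rot: [0.7, -0.696, 0.108, -0.121]
ft_force: [-0.7, -0.3, -2.1]
width: 0.0927
```

```bash
python3 plan.py 0.5062 0.153 0.0115 71.3
```

```text
t 22.08 p [502.2 152.3 220.9] jawyaw 71.36 tilt 1.06 q [ 2.470e-01 -2.280e-01  1.768e+00 -1.000e-03  1.583e+00 -9.990e-01] w 92.7 F [-0.7 -0.3 -2.1]
tool offset mm [2.000e-01 2.095e+02 1.000e-01] /n [ 0.  26.2  0. ]
spin rad 0.0011 or 3.143 -3.14 /n 0.0001
pitchsum-pi -0.0185 q4 -0.0012 tooly [ 0.0182  0.0034 -0.9998] vel 0.061
```

>>> jog_arm(
  increments=[
    {"offset": [0,0.005,0],"spin": 0,"gripper": 0.093},
    {"offset": [0,0.01,0],"spin": 0,"gripper": 0.093},
    {"offset": [0,0.015,0],"spin": 0,"gripper": 0.093},
    {"offset": [0,0.015,0],"spin": 0,"gripper": 0.093},
    {"offset": [0,0.015,0],"spin": 0,"gripper": 0.093},
    {"offset": [0,0.01,0],"spin": 0,"gripper": 0.093},
    {"offset": [0,0.005,0],"spin": 0,"gripper": 0.093},
    {"offset": [0,0,0],"spin": 0,"gripper": 0.093},
  ],
)

```text
t: 22.75
tcp_pos: [0.5055, 0.153, 0.146]
ee_rot: [0.701, -0.695, 0.106, -0.123]
ft_force: [1.1, -0.8, 0.9]
width: 0.0928
```

```bash
python3 plan.py 0.5062 0.153 0.0115 71.3
```

```text
t 22.75 p [505.5 153.  146. ] jawyaw 71.36 tilt 1.44 q [ 2.460e-01 -1.960e-01  1.863e+00 -1.000e-03  1.450e+00 -9.990e-01] w 92.8 F [ 1.1 -0.8  0.9]
tool offset mm [ -2.3 134.5  -1.5] /n [-0.3 16.8 -0.2]
spin rad 0.0011 or 3.143 -3.14 /n 0.0001
pitchsum-pi -0.0251 q4 -0.0011 tooly [ 0.0246  0.005  -0.9997] vel 0.013
```

>>> jog_arm(
  increments=[
    {"offset": [0,-0.006,0],"spin": 0,"gripper": 0.093},
    {"offset": [0,-0.012,0],"spin": 0,"gripper": 0.093},
    {"offset": [0,-0.018,0],"spin": 0,"gripper": 0.093},
    {"offset": [0,-0.024,0],"spin": 0,"gripper": 0.093},
    {"offset": [0,-0.035,0],"spin": 0,"gripper": 0.093},
    {"offset": [0,-0.04,0],"spin": 0,"gripper": 0.093},
    {"offset": [0,-0.04,0],"spin": 0,"gripper": 0.093},
    {"offset": [0,-0.04,0],"spin": 0,"gripper": 0.093},
  ],
)

```text
t: 23.42
tcp_pos: [0.4976, 0.1513, 0.3717]
ee_rot: [0.701, -0.695, 0.107, -0.122]
ft_force: [0.6, -0.2, 0.5]
width: 0.0929
```

```bash
python3 plan.py 0.5062 0.153 0.0115 71.3
```

```text
t 23.42 p [497.6 151.3 371.7] jawyaw 71.36 tilt 1.33 q [ 2.470e-01 -2.340e-01  1.531e+00 -1.000e-03  1.821e+00 -9.990e-01] w 92.9 F [ 0.6 -0.2  0.5]
tool offset mm [3.000e-01 3.603e+02 2.000e-01] /n [ 0. 45.  0.]
spin rad 0.0011 or 3.143 -3.141 /n 0.0001
pitchsum-pi -0.0232 q4 -0.0012 tooly [ 0.0228  0.0045 -0.9997] vel 0.868
```

>>> jog_arm(
  increments=[
    {"offset": [0,-0.025,0],"spin": 0,"gripper": 0.093},
    {"offset": [0,-0.015,0],"spin": 0,"gripper": 0.093},
    {"offset": [0,-0.01,0],"spin": 0,"gripper": 0.093},
    {"offset": [0,-0.006,0],"spin": 0,"gripper": 0.093},
    {"offset": [0,-0.004,0],"spin": 0,"gripper": 0.093},
    {"offset": [0,-0.002,0],"spin": 0,"gripper": 0.093},
    {"offset": [0,-0.001,0],"spin": 0,"gripper": 0.093},
    {"offset": [0,0,0],"spin": 0,"gripper": 0.093},
  ],
)

```text
t: 24.08
tcp_pos: [0.4926, 0.1502, 0.4601]
ee_rot: [0.704, -0.691, 0.099, -0.13]
ft_force: [-0.6, 0.2, 0.7]
width: 0.093
```

```bash
python3 plan.py 0.5062 0.153 0.0115 71.3
```

```text
t 24.08 p [492.6 150.2 460.1] jawyaw 71.39 tilt 2.72 q [ 2.470e-01 -2.200e-01  1.375e+00 -1.000e-03  1.939e+00 -9.990e-01] w 93.0 F [-0.6  0.2  0.7]
tool offset mm [ -6.2 448.7  -4.1] /n [-0.8 56.1 -0.5]
spin rad 0.0016 or 3.143 -3.14 /n 0.0002
pitchsum-pi -0.0474 q4 -0.0012 tooly [ 0.0462  0.0105 -0.9989] vel 0.007
```

>>> jog_arm(
  increments=[
    {"offset": [0,0.005,0],"spin": 0,"gripper": 0.093},
    {"offset": [0,0.01,0],"spin": 0,"gripper": 0.093},
    {"offset": [0,0.016,0],"spin": 0,"gripper": 0.093},
    {"offset": [0,0.024,0],"spin": 0,"gripper": 0.093},
    {"offset": [0,0.032,0],"spin": 0,"gripper": 0.093},
    {"offset": [0,0.041,0],"spin": 0,"gripper": 0.093},
    {"offset": [0,0.041,0],"spin": 0,"gripper": 0.093},
    {"offset": [0,0,0],"spin": 0,"gripper": 0.093},
  ],
)

```text
t: 24.75
tcp_pos: [0.4986, 0.1515, 0.2759]
ee_rot: [0.703, -0.692, 0.101, -0.128]
ft_force: [0.9, 0.4, -0.6]
width: 0.093
```

```bash
python3 plan.py 0.5062 0.153 0.0115 71.3
```

```text
t 24.75 p [498.6 151.5 275.9] jawyaw 71.38 tilt 2.37 q [ 2.470e-01 -2.590e-01  1.705e+00 -1.000e-03  1.654e+00 -9.990e-01] w 93.0 F [ 0.9  0.4 -0.6]
tool offset mm [ -2.7 264.5  -1.8] /n [-0.3 33.1 -0.2]
spin rad 0.0015 or 3.143 -3.14 /n 0.0002
pitchsum-pi -0.0413 q4 -0.0011 tooly [ 0.0403  0.009  -0.9991] vel 0.077
```

>>> jog_arm(
  increments=[
    {"offset": [0,0,0],"spin": 0,"gripper": 0.093},
    {"offset": [0,-0.04,0],"spin": 0,"gripper": 0.093},
    {"offset": [0,-0.03,0],"spin": 0,"gripper": 0.093},
    {"offset": [0,-0.022,0],"spin": 0,"gripper": 0.093},
    {"offset": [0,-0.016,0],"spin": 0,"gripper": 0.093},
    {"offset": [0,-0.01,0],"spin": 0,"gripper": 0.093},
    {"offset": [0,-0.006,0],"spin": 0,"gripper": 0.093},
    {"offset": [0,-0.003,0],"spin": 0,"gripper": 0.093},
  ],
)

```text
t: 25.42
tcp_pos: [0.4912, 0.1498, 0.4183]
ee_rot: [0.703, -0.692, 0.1, -0.129]
ft_force: [-0.0, 0.1, -0.7]
width: 0.0929
```

```bash
python3 plan.py 0.5062 0.153 0.0115 71.3
```

```text
t 25.42 p [491.2 149.8 418.3] jawyaw 71.39 tilt 2.5 q [ 2.470e-01 -2.430e-01  1.464e+00 -1.000e-03  1.878e+00 -9.990e-01] w 92.9 F [-0.   0.1 -0.7]
tool offset mm [ -2.  407.   -1.5] /n [-0.3 50.9 -0.2]
spin rad 0.0016 or 3.143 -3.14 /n 0.0002
pitchsum-pi -0.0437 q4 -0.0011 tooly [ 0.0426  0.0096 -0.999 ] vel 0.105
```

>>> jog_arm(
  increments=[
    {"offset": [0,0.004,0],"spin": 0,"gripper": 0.093},
    {"offset": [0,0.008,0],"spin": 0,"gripper": 0.093},
    {"offset": [0,0.014,0],"spin": 0,"gripper": 0.093},
    {"offset": [0,0.02,0],"spin": 0,"gripper": 0.093},
    {"offset": [0,0.03,0],"spin": 0,"gripper": 0.093},
    {"offset": [0,0.04,0],"spin": 0,"gripper": 0.093},
    {"offset": [0,0,0],"spin": 0,"gripper": 0.093},
    {"offset": [0,0,0],"spin": 0,"gripper": 0.093},
  ],
)

```text
t: 26.08
tcp_pos: [0.4951, 0.1506, 0.2943]
ee_rot: [0.703, -0.692, 0.101, -0.128]
ft_force: [0.4, -0.7, 0.9]
width: 0.0926
```

```bash
python3 plan.py 0.5062 0.153 0.0115 71.3|tail -1
```

```text
pitchsum-pi -0.0418 q4 -0.0011 tooly [ 0.0408  0.0092 -0.9991] vel 0.082
```

>>> jog_arm(
  increments=[
    {"offset": [0,-0.04,0],"spin": 0,"gripper": 0.093},
    {"offset": [0,-0.03,0],"spin": 0,"gripper": 0.093},
    {"offset": [0,-0.02,0],"spin": 0,"gripper": 0.093},
    {"offset": [0,-0.012,0],"spin": 0,"gripper": 0.093},
    {"offset": [0,-0.007,0],"spin": 0,"gripper": 0.093},
    {"offset": [0,-0.004,0],"spin": 0,"gripper": 0.093},
    {"offset": [0,-0.002,0],"spin": 0,"gripper": 0.093},
    {"offset": [0,-0.001,0],"spin": 0,"gripper": 0.093},
  ],
)

```text
t: 26.75
tcp_pos: [0.4885, 0.1491, 0.4226]
ee_rot: [0.703, -0.692, 0.1, -0.129]
ft_force: [0.3, -0.1, -0.3]
width: 0.0928
```

```bash
python3 plan.py 0.5062 0.153 0.0115 71.3|tail -1
```

```text
pitchsum-pi -0.0428 q4 -0.0012 tooly [ 0.0418  0.0094 -0.9991] vel 0.029
```

>>> jog_arm(
  increments=[
    {"offset": [0,0.004,0],"spin": 0,"gripper": 0.093},
    {"offset": [0,0.008,0],"spin": 0,"gripper": 0.093},
    {"offset": [0,0.014,0],"spin": 0,"gripper": 0.093},
    {"offset": [0,0.02,0],"spin": 0,"gripper": 0.093},
    {"offset": [0,0.03,0],"spin": 0,"gripper": 0.093},
    {"offset": [0,0.04,0],"spin": 0,"gripper": 0.093},
    {"offset": [0,0,0],"spin": 0,"gripper": 0.093},
    {"offset": [0,0,0],"spin": 0,"gripper": 0.093},
  ],
)

```text
t: 27.42
tcp_pos: [0.4917, 0.1498, 0.2948]
ee_rot: [0.702, -0.693, 0.103, -0.126]
ft_force: [0.4, -0.3, 1.0]
width: 0.093
```

```bash
python3 plan.py 0.5062 0.153 0.0115 71.3
```

```text
t 27.42 p [491.7 149.8 294.8] jawyaw 71.38 tilt 2.07 q [ 2.470e-01 -2.710e-01  1.685e+00 -1.000e-03  1.691e+00 -9.990e-01] w 93.0 F [ 0.4 -0.3  1. ]
tool offset mm [  3.9 283.6   2.4] /n [ 0.5 35.5  0.3]
spin rad 0.0014 or 3.143 -3.14 /n 0.0002
pitchsum-pi -0.0361 q4 -0.0011 tooly [ 0.0353  0.0078 -0.9993] vel 0.084
```

>>> jog_arm(
  increments=[
    {"offset": [0.002,0.005,0.001],"spin": 0.001,"gripper": 0.093},
    {"offset": [0.002,0.01,0.001],"spin": 0,"gripper": 0.093},
    {"offset": [0,0.016,0],"spin": 0,"gripper": 0.093},
    {"offset": [0,0.024,0],"spin": 0,"gripper": 0.093},
    {"offset": [0,0.032,0],"spin": 0,"gripper": 0.093},
    {"offset": [0,0.036,0],"spin": 0,"gripper": 0.093},
    {"offset": [0,0.036,0],"spin": 0,"gripper": 0.093},
    {"offset": [0,0.02,0],"spin": 0,"gripper": 0.093},
  ],
)

```text
t: 28.08
tcp_pos: [0.5109, 0.1537, 0.1237]
ee_rot: [0.705, -0.69, 0.096, -0.134]
ft_force: [-0.1, -0.4, -1.3]
width: 0.0928
```

>>> jog_arm(
  increments=[
    {"offset": [0,0.004,0],"spin": 0,"gripper": 0.093},
    {"offset": [0,0,0],"spin": 0,"gripper": 0.093},
    {"offset": [0,0,0],"spin": 0,"gripper": 0.093},
    {"offset": [0,0,0],"spin": 0,"gripper": 0.093},
    {"offset": [0,0,0],"spin": 0,"gripper": 0.093},
    {"offset": [0,0,0],"spin": 0,"gripper": 0.093},
    {"offset": [0,0,0],"spin": 0,"gripper": 0.093},
    {"offset": [0,0,0],"spin": 0,"gripper": 0.093},
  ],
)

```text
t: 28.75
tcp_pos: [0.5143, 0.1545, 0.1253]
ee_rot: [0.706, -0.689, 0.094, -0.136]
ft_force: [0.1, 0.7, -0.2]
width: 0.0928
```

```bash
python3 plan.py 0.5062 0.153 0.0115 71.3
```

```text
t 28.75 p [514.3 154.5 125.3] jawyaw 71.34 tilt 3.68 q [ 2.450e-01 -1.910e-01  1.893e+00 -1.000e-03  1.375e+00 -9.990e-01] w 92.8 F [ 0.1  0.7 -0.2]
tool offset mm [-13.3 113.   -7.8] /n [-1.7 14.1 -1. ]
spin rad 0.0007 or 3.142 -3.141 /n 0.0001
pitchsum-pi -0.0642 q4 -0.0011 tooly [ 0.0625  0.0146 -0.9979] vel 0.011
```

>>> jog_arm(
  increments=[
    {"offset": [0,-0.008,0],"spin": 0,"gripper": 0.093},
    {"offset": [0,-0.015,0],"spin": 0,"gripper": 0.093},
    {"offset": [0,-0.018,0],"spin": 0,"gripper": 0.093},
    {"offset": [0,-0.018,0],"spin": 0,"gripper": 0.093},
    {"offset": [0,-0.018,0],"spin": 0,"gripper": 0.093},
    {"offset": [0,-0.015,0],"spin": 0,"gripper": 0.093},
    {"offset": [0,-0.008,0],"spin": 0,"gripper": 0.093},
    {"offset": [0,-0.002,0],"spin": 0,"gripper": 0.093},
  ],
)

```text
t: 29.42
tcp_pos: [0.5067, 0.1527, 0.2359]
ee_rot: [0.706, -0.688, 0.094, -0.136]
ft_force: [-0.1, -0.0, 0.8]
width: 0.0926
```

```bash
python3 plan.py 0.5062 0.153 0.0115 71.3|tail -1
```

```text
pitchsum-pi -0.0652 q4 -0.001 tooly [ 0.0634  0.0148 -0.9979] vel 0.042
```

>>> jog_arm(
  increments=[
    {"offset": [0,-0.04,0],"spin": 0,"gripper": 0.093},
    {"offset": [0,-0.03,0],"spin": 0,"gripper": 0.093},
    {"offset": [0,-0.02,0],"spin": 0,"gripper": 0.093},
    {"offset": [0,-0.012,0],"spin": 0,"gripper": 0.093},
    {"offset": [0,-0.007,0],"spin": 0,"gripper": 0.093},
    {"offset": [0,-0.004,0],"spin": 0,"gripper": 0.093},
    {"offset": [0,-0.002,0],"spin": 0,"gripper": 0.093},
    {"offset": [0,-0.001,0],"spin": 0,"gripper": 0.093},
  ],
)

```text
t: 30.08
tcp_pos: [0.4982, 0.1507, 0.3511]
ee_rot: [0.705, -0.69, 0.096, -0.134]
ft_force: [0.3, 0.2, 0.5]
width: 0.0932
```

```bash
python3 plan.py 0.5062 0.153 0.0115 71.3|tail -1
```

```text
pitchsum-pi -0.0584 q4 -0.0011 tooly [ 0.0568  0.0132 -0.9983] vel 0.014
```

>>> jog_arm(
  increments=[
    {"offset": [0,-0.04,0],"spin": 0,"gripper": 0.093},
    {"offset": [0,-0.03,0],"spin": 0,"gripper": 0.093},
    {"offset": [0,-0.02,0],"spin": 0,"gripper": 0.093},
    {"offset": [0,-0.012,0],"spin": 0,"gripper": 0.093},
    {"offset": [0,-0.007,0],"spin": 0,"gripper": 0.093},
    {"offset": [0,-0.004,0],"spin": 0,"gripper": 0.093},
    {"offset": [0,-0.002,0],"spin": 0,"gripper": 0.093},
    {"offset": [0,-0.001,0],"spin": 0,"gripper": 0.093},
  ],
)

```text
t: 30.75
tcp_pos: [0.4918, 0.1492, 0.4608]
ee_rot: [0.703, -0.692, 0.101, -0.129]
ft_force: [-0.2, -0.2, 0.6]
width: 0.0931
```

```bash
python3 plan.py 0.5062 0.153 0.0115 71.3
```

```text
t 30.75 p [491.8 149.2 460.8] jawyaw 71.31 tilt 2.45 q [ 2.460e-01 -2.190e-01  1.373e+00 -1.000e-03  1.945e+00 -9.990e-01] w 93.1 F [-0.2 -0.2  0.6]
tool offset mm [ -4.  449.5  -1.8] /n [-0.5 56.2 -0.2]
spin rad 0.0001 or 3.142 -3.141 /n 0.0
pitchsum-pi -0.0428 q4 -0.0012 tooly [ 0.0418  0.0094 -0.9991] vel 0.014
```

Sharp starts going up from a settled arm trim the tilt reliably. Two more of those, then a slow descent.

>>> jog_arm(
  increments=[
    {"offset": [0,-0.04,0],"spin": 0,"gripper": 0.093},
    {"offset": [0,-0.03,0],"spin": 0,"gripper": 0.093},
    {"offset": [0,-0.02,0],"spin": 0,"gripper": 0.093},
    {"offset": [0,-0.012,0],"spin": 0,"gripper": 0.093},
    {"offset": [0,-0.007,0],"spin": 0,"gripper": 0.093},
    {"offset": [0,-0.004,0],"spin": 0,"gripper": 0.093},
    {"offset": [0,-0.002,0],"spin": 0,"gripper": 0.093},
    {"offset": [0,-0.001,0],"spin": 0,"gripper": 0.093},
  ],
)

```text
t: 31.42
tcp_pos: [0.488, 0.1484, 0.5706]
ee_rot: [0.701, -0.694, 0.106, -0.124]
ft_force: [0.6, -0.2, -0.1]
width: 0.0931
```

```bash
python3 plan.py 0.5062 0.153 0.0115 71.3|tail -1
```

```text
pitchsum-pi -0.0271 q4 -0.0013 tooly [ 0.0265  0.0055 -0.9996] vel 0.018
```

>>> jog_arm(
  increments=[
    {"offset": [0,-0.04,0],"spin": 0,"gripper": 0.093},
    {"offset": [0,-0.03,0],"spin": 0,"gripper": 0.093},
    {"offset": [0,-0.02,0],"spin": 0,"gripper": 0.093},
    {"offset": [0,-0.012,0],"spin": 0,"gripper": 0.093},
    {"offset": [0,-0.007,0],"spin": 0,"gripper": 0.093},
    {"offset": [0,-0.004,0],"spin": 0,"gripper": 0.093},
    {"offset": [0,-0.002,0],"spin": 0,"gripper": 0.093},
    {"offset": [0,-0.001,0],"spin": 0,"gripper": 0.093},
  ],
)

```text
t: 32.08
tcp_pos: [0.4872, 0.1484, 0.6798]
ee_rot: [0.699, -0.697, 0.112, -0.118]
ft_force: [0.1, -0.7, -0.3]
width: 0.0932
```

```bash
python3 plan.py 0.5062 0.153 0.0115 71.3
```

```text
t 32.08 p [487.2 148.4 679.8] jawyaw 71.29 tilt 0.49 q [ 2.460e-01  2.800e-02  7.490e-01 -2.000e-03  2.356e+00 -9.990e-01] w 93.2 F [ 0.1 -0.7 -0.3]
tool offset mm [ 11.4 668.5   8.1] /n [ 1.4 83.6  1. ]
spin rad -0.0002 or 3.141 -3.142 /n -0.0
pitchsum-pi -0.0084 q4 -0.0016 tooly [ 0.0085  0.001  -1.    ] vel 0.034
```

>>> jog_arm(
  increments=[
    {"offset": [0.001,0.006,0.001],"spin": 0,"gripper": 0.093},
    {"offset": [0.001,0.012,0.001],"spin": 0,"gripper": 0.093},
    {"offset": [0.001,0.018,0.001],"spin": 0,"gripper": 0.093},
    {"offset": [0.001,0.022,0.001],"spin": 0,"gripper": 0.093},
    {"offset": [0.001,0.022,0.001],"spin": 0,"gripper": 0.093},
    {"offset": [0.001,0.022,0],"spin": 0,"gripper": 0.093},
    {"offset": [0.001,0.022,0],"spin": 0,"gripper": 0.093},
    {"offset": [0.001,0.022,0],"spin": 0,"gripper": 0.093},
  ],
)

```text
t: 32.75
tcp_pos: [0.4976, 0.1509, 0.5221]
ee_rot: [0.698, -0.697, 0.112, -0.117]
ft_force: [0.8, -0.0, 0.1]
width: 0.093
```

>>> jog_arm(
  increments=[
    {"offset": [0,0.022,0],"spin": 0,"gripper": 0.093},
    {"offset": [0,0.022,0],"spin": 0,"gripper": 0.093},
    {"offset": [0,0.022,0],"spin": 0,"gripper": 0.093},
    {"offset": [0,0.022,0],"spin": 0,"gripper": 0.093},
    {"offset": [0,0.022,0],"spin": 0,"gripper": 0.093},
    {"offset": [0,0.022,0],"spin": 0,"gripper": 0.093},
    {"offset": [0,0.022,0],"spin": 0,"gripper": 0.093},
    {"offset": [0,0.022,0],"spin": 0,"gripper": 0.093},
  ],
)

```text
t: 33.42
tcp_pos: [0.4938, 0.1499, 0.3245]
ee_rot: [-0.697, 0.698, -0.115, 0.115]
ft_force: [0.8, 0.1, -0.8]
width: 0.0927
```

```bash
python3 plan.py 0.5062 0.153 0.0115 71.3
```

```text
t 33.42 p [493.8 149.9 324.5] jawyaw 71.3 tilt 0.09 q [ 2.46e-01 -2.38e-01  1.61e+00 -1.00e-03  1.77e+00 -9.99e-01] w 92.7 F [ 0.8  0.1 -0.8]
tool offset mm [ 10.9 313.    7.4] /n [ 1.4 39.1  0.9]
spin rad -0.0 or 3.142 -3.142 /n -0.0
pitchsum-pi 0.0011 q4 -0.001 tooly [-8.0e-04 -1.3e-03 -1.0e+00] vel 0.531
```

>>> jog_arm(
  increments=[
    {"offset": [0.0015,0.022,0.001],"spin": 0,"gripper": 0.093},
    {"offset": [0.0015,0.022,0.001],"spin": 0,"gripper": 0.093},
    {"offset": [0.0015,0.02,0.001],"spin": 0,"gripper": 0.093},
    {"offset": [0.0015,0.02,0.001],"spin": 0,"gripper": 0.093},
    {"offset": [0.0015,0.018,0.001],"spin": 0,"gripper": 0.093},
    {"offset": [0.001,0.018,0.001],"spin": 0,"gripper": 0.093},
    {"offset": [0.001,0.016,0],"spin": 0,"gripper": 0.093},
    {"offset": [0,0.016,0],"spin": 0,"gripper": 0.093},
  ],
)

```text
t: 34.08
tcp_pos: [0.496, 0.1504, 0.1508]
ee_rot: [-0.696, 0.7, -0.118, 0.111]
ft_force: [1.0, -0.6, -0.9]
width: 0.0929
```

```bash
python3 plan.py 0.5062 0.153 0.0115 71.3
```

```text
t 34.08 p [496.  150.4 150.8] jawyaw 71.31 tilt 0.64 q [ 2.460e-01 -1.970e-01  1.855e+00 -1.000e-03  1.494e+00 -9.990e-01] w 92.9 F [ 1.  -0.6 -0.9]
tool offset mm [ 10.  139.2   6.7] /n [ 1.3 17.4  0.8]
spin rad 0.0001 or 3.142 -3.142 /n 0.0
pitchsum-pi 0.0111 q4 -0.001 tooly [-0.0105 -0.0037 -0.9999] vel 0.36
```

>>> jog_arm(
  increments=[
    {"offset": [0.002,0.013,0.001],"spin": 0,"gripper": 0.093},
    {"offset": [0.002,0.011,0.001],"spin": 0,"gripper": 0.093},
    {"offset": [0.001,0.009,0.001],"spin": 0,"gripper": 0.093},
    {"offset": [0.001,0.006,0.001],"spin": 0,"gripper": 0.093},
    {"offset": [0,0.004,0],"spin": 0,"gripper": 0.093},
    {"offset": [0,0.002,0],"spin": 0,"gripper": 0.093},
    {"offset": [0,0,0],"spin": 0,"gripper": 0.093},
    {"offset": [0,0,0],"spin": 0,"gripper": 0.093},
  ],
)

```text
t: 34.75
tcp_pos: [0.4976, 0.151, 0.0948]
ee_rot: [-0.695, 0.701, -0.121, 0.109]
ft_force: [-0.1, -1.0, -0.8]
width: 0.0933
```

```bash
python3 plan.py 0.5062 0.153 0.0125 71.3
```

```text
t 34.75 p [497.6 151.   94.8] jawyaw 71.32 tilt 1.07 q [ 2.460e-01 -1.510e-01  1.909e+00 -1.000e-03  1.403e+00 -9.980e-01] w 93.3 F [-0.1 -1.  -0.8]
tool offset mm [ 8.7 82.2  5.5] /n [ 1.1 10.3  0.7]
spin rad 0.0003 or 3.142 -3.141 /n 0.0
pitchsum-pi 0.0187 q4 -0.001 tooly [-0.0179 -0.0055 -0.9998] vel 0.002
```

>>> jog_arm(
  increments=[
    {"offset": [0.004,0.016,0.0025],"spin": 0,"gripper": 0.093},
    {"offset": [0.003,0.022,0.002],"spin": 0,"gripper": 0.093},
    {"offset": [0,0.018,0],"spin": 0,"gripper": 0.093},
    {"offset": [0,0.004,0],"spin": 0,"gripper": 0.093},
    {"offset": [0,0,0],"spin": 0,"gripper": 0.093},
    {"offset": [0,0,0],"spin": 0,"gripper": 0.093},
    {"offset": [0,0,0],"spin": 0,"gripper": 0.093},
    {"offset": [0,0,0],"spin": 0,"gripper": 0.093},
  ],
)

```text
t: 35.42
tcp_pos: [0.5086, 0.1538, 0.0405]
ee_rot: [-0.696, 0.699, -0.117, 0.112]
ft_force: [0.5, -0.1, 0.3]
width: 0.093
```

```bash
python3 plan.py 0.5062 0.153 0.0125 71.3
```

```text
t 35.42 p [508.6 153.8  40.5] jawyaw 71.31 tilt 0.47 q [ 2.460e-01 -8.500e-02  1.941e+00 -1.000e-03  1.293e+00 -9.980e-01] w 93.0 F [ 0.5 -0.1  0.3]
tool offset mm [-1.9 28.  -1.4] /n [-0.2  3.5 -0.2]
spin rad 0.0003 or 3.142 -3.141 /n 0.0
pitchsum-pi 0.0082 q4 -0.001 tooly [-0.0077 -0.003  -1.    ] vel 0.012
```

>>> jog_arm(
  increments=[
    {"offset": [-0.002,0.009,-0.0014],"spin": 0,"gripper": 0.093},
    {"offset": [0,0.009,0],"spin": 0,"gripper": 0.093},
    {"offset": [0,0.006,0],"spin": 0,"gripper": 0.093},
    {"offset": [0,0.003,0],"spin": 0,"gripper": 0.093},
    {"offset": [0,0,0],"spin": 0,"gripper": 0.093},
    {"offset": [0,0,0],"spin": 0,"gripper": 0.093},
    {"offset": [0,0,0],"spin": 0,"gripper": 0.093},
    {"offset": [0,0,0],"spin": 0,"gripper": 0.093},
  ],
)

```text
t: 36.08
tcp_pos: [0.5064, 0.153, 0.0123]
ee_rot: [-0.697, 0.699, -0.117, 0.113]
ft_force: [-0.5, -0.0, 0.1]
width: 0.0927
```

```bash
python3 plan.py 0.5062 0.153 0.0125 71.3
python3 - <<'E'
from fit import *
from workcell import *
for n,(x0,y0,w,h) in {"side":(220,215,90,65)}.items():
    im=get_image(n)[:,:,::-1]; cv2.imwrite(f"pics/{n}8.png",im); crop(im,x0,y0,w,h,8,f"pics/{n}8c.png")
E
```

```text
t 36.08 p [506.4 153.   12.3] jawyaw 71.31 tilt 0.35 q [ 2.460e-01 -6.200e-02  1.969e+00 -1.000e-03  1.240e+00 -9.980e-01] w 92.7 F [-0.5 -0.   0.1]
tool offset mm [-0.2 -0.2 -0.1] /n [-0. -0. -0.]
spin rad 0.0002 or 3.142 -3.141 /n 0.0
pitchsum-pi 0.006 q4 -0.0011 tooly [-0.0056 -0.0024 -1.    ] vel 0.002
```

View pics/side8c.png

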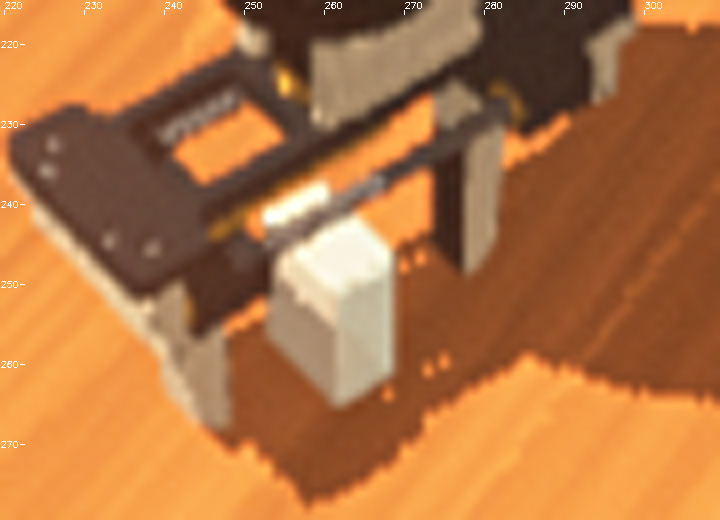

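The fingers are at (243,267) and (278,247), on either side of the frosted faces, and the blank is centred between them. The tilt is only 0.35°. Closing the gripper.

>>> jog_arm(
  increments=[
    {"offset": [0,0,0],"spin": 0,"gripper": 0.0},
    {"offset": [0,0,0],"spin": 0,"gripper": 0.0},
    {"offset": [0,0,0],"spin": 0,"gripper": 0.0},
    {"offset": [0,0,0],"spin": 0,"gripper": 0.0},
    {"offset": [0,0,0],"spin": 0,"gripper": 0.0},
    {"offset": [0,0,0],"spin": 0,"gripper": 0.0},
    {"offset": [0,0,0],"spin": 0,"gripper": 0.0},
    {"offset": [0,0,0],"spin": 0,"gripper": 0.0},
  ],
  grip_force=25,
)

```text
t: 36.8
tcp_pos: [0.5069, 0.1532, 0.0132]
ee_rot: [-0.697, 0.699, -0.116, 0.113]
ft_force: [-0.0, -0.5, -0.2]
width: 0.0444
```

>>> jog_arm(
  increments=[
    {"offset": [0,0,0],"spin": 0,"gripper": 0.0},
    {"offset": [0,0,0],"spin": 0,"gripper": 0.0},
    {"offset": [0,0,0],"spin": 0,"gripper": 0.0},
    {"offset": [0,0,0],"spin": 0,"gripper": 0.0},
    {"offset": [0,0,0],"spin": 0,"gripper": 0.0},
    {"offset": [0,0,0],"spin": 0,"gripper": 0.0},
    {"offset": [0,0,0],"spin": 0,"gripper": 0.0},
    {"offset": [0,0,0],"spin": 0,"gripper": 0.0},
  ],
)

```text
t: 37.47
tcp_pos: [0.5069, 0.1532, 0.0132]
ee_rot: [-0.697, 0.699, -0.116, 0.113]
ft_force: [-0.1, -0.6, 0.7]
width: 0.024
```

```bash
python3 plan.py 0.5404 -0.1514 0.2 -14
```

```text
t 37.47 p [506.9 153.2  13.2] jawyaw 71.32 tilt 0.27 q [ 2.460e-01 -6.200e-02  1.968e+00 -1.000e-03  1.240e+00 -9.980e-01] w 24.0 F [-0.1 -0.6  0.7]
tool offset mm [ 128.7 -186.3 -278.4] /n [ 16.1 -23.3 -34.8]
spin rad 1.489 or 4.631 -1.653 /n 0.1861
pitchsum-pi 0.0046 q4 -0.0011 tooly [-0.0043 -0.0021 -1.    ] vel 0.001
```

>>> jog_arm(
  increments=[
    {"offset": [0,-0.006,0],"spin": 0,"gripper": 0.0},
    {"offset": [0,-0.012,0],"spin": 0,"gripper": 0.0},
    {"offset": [0,-0.018,0],"spin": 0,"gripper": 0.0},
    {"offset": [0,-0.022,0],"spin": 0,"gripper": 0.0},
    {"offset": [0,-0.024,0],"spin": 0,"gripper": 0.0},
    {"offset": [0,-0.024,0],"spin": 0,"gripper": 0.0},
    {"offset": [0,-0.022,0],"spin": 0,"gripper": 0.0},
    {"offset": [0,-0.02,0],"spin": 0,"gripper": 0.0},
  ],
)

```text
t: 38.13
tcp_pos: [0.5049, 0.1529, 0.169]
ee_rot: [-0.696, 0.7, -0.118, 0.111]
ft_force: [-0.4, 0.0, -0.7]
width: 0.0237
```

>>> jog_arm(
  increments=[
    {"offset": [0,-0.015,0],"spin": 0.03,"gripper": 0.0},
    {"offset": [0,-0.01,0],"spin": 0.06,"gripper": 0.0},
    {"offset": [0,-0.006,0],"spin": 0.1,"gripper": 0.0},
    {"offset": [0,-0.003,0],"spin": 0.11,"gripper": 0.0},
    {"offset": [0,0,0],"spin": 0.11,"gripper": 0.0},
    {"offset": [0,0,0],"spin": 0.11,"gripper": 0.0},
    {"offset": [0,0,0],"spin": 0.11,"gripper": 0.0},
    {"offset": [0,0,0],"spin": 0.11,"gripper": 0.0},
  ],
)

```text
t: 38.8
tcp_pos: [0.5056, 0.1531, 0.2222]
ee_rot: [0.605, -0.603, 0.367, -0.369]
ft_force: [0.1, -0.1, -0.3]
width: 0.0236
```

```bash
python3 plan.py 0.5405 -0.1513 0.2 -14
```

```text
t 38.8 p [505.6 153.1 222.2] jawyaw 27.26 tilt 0.27 q [ 2.460e-01 -2.110e-01  1.751e+00 -1.000e-03  1.596e+00 -2.290e-01] w 23.6 F [ 0.1 -0.1 -0.3]
tool offset mm [ 286.6   22.3 -108.5] /n [ 35.8   2.8 -13.6]
spin rad 0.7201 or 3.862 -2.421 /n 0.09
pitchsum-pi -0.0046 q4 -0.001 tooly [ 4.7e-03  2.0e-04 -1.0e+00] vel 1.378
```

>>> jog_arm(
  increments=[
    {"offset": [0,0,0],"spin": 0.11,"gripper": 0.0},
    {"offset": [0,0,0],"spin": 0.11,"gripper": 0.0},
    {"offset": [0,0,0],"spin": 0.11,"gripper": 0.0},
    {"offset": [0,0,0],"spin": 0.11,"gripper": 0.0},
    {"offset": [0,0,0],"spin": 0.11,"gripper": 0.0},
    {"offset": [0,0,0],"spin": 0.08,"gripper": 0.0},
    {"offset": [0,0,0],"spin": 0.04,"gripper": 0.0},
    {"offset": [0,0,0],"spin": 0.01,"gripper": 0.0},
  ],
)

```text
t: 39.47
tcp_pos: [0.504, 0.1527, 0.2322]
ee_rot: [-0.438, 0.431, -0.556, 0.56]
ft_force: [0.3, -1.4, -1.0]
width: 0.0241
```

```bash
python3 plan.py 0.5405 -0.1513 0.2 -14
```

```text
t 39.47 p [504.  152.7 232.2] jawyaw -14.14 tilt 0.63 q [ 2.460e-01 -2.210e-01  1.744e+00 -1.000e-03  1.608e+00  4.930e-01] w 24.1 F [ 0.3 -1.4 -1. ]
tool offset mm [286.1  32.1 109.3] /n [35.8  4.  13.7]
spin rad -0.0024 or 3.139 -3.144 /n -0.0003
pitchsum-pi -0.0109 q4 -0.001 tooly [ 0.0109  0.0016 -0.9999] vel 0.111
```

>>> jog_arm(
  increments=[
    {"offset": [0.008,0.001,0.003],"spin": 0,"gripper": 0.0},
    {"offset": [0.014,0.001,0.0055],"spin": 0,"gripper": 0.0},
    {"offset": [0.02,0.001,0.0075],"spin": 0,"gripper": 0.0},
    {"offset": [0.024,0.001,0.009],"spin": 0,"gripper": 0.0},
    {"offset": [0.024,0.001,0.009],"spin": 0,"gripper": 0.0},
    {"offset": [0.024,0.001,0.009],"spin": 0,"gripper": 0.0},
    {"offset": [0.024,0.001,0.009],"spin": 0,"gripper": 0.0},
    {"offset": [0.024,0.001,0.009],"spin": 0,"gripper": 0.0},
  ],
)

```text
t: 40.13
tcp_pos: [0.524, -0.0256, 0.2287]
ee_rot: [-0.445, 0.436, -0.551, 0.556]
ft_force: [0.6, 0.5, -1.9]
width: 0.0239
```

>>> jog_arm(
  increments=[
    {"offset": [0.023,0.001,0.009],"spin": 0,"gripper": 0.0},
    {"offset": [0.022,0.001,0.0085],"spin": 0,"gripper": 0.0},
    {"offset": [0.02,0.001,0.0075],"spin": 0,"gripper": 0.0},
    {"offset": [0.016,0.001,0.006],"spin": 0,"gripper": 0.0},
    {"offset": [0.012,0.001,0.0045],"spin": 0,"gripper": 0.0},
    {"offset": [0.008,0.001,0.003],"spin": 0,"gripper": 0.0},
    {"offset": [0.005,0.001,0.002],"spin": 0,"gripper": 0.0},
    {"offset": [0.002,0,0],"spin": 0,"gripper": 0.0},
  ],
)

```text
t: 40.8
tcp_pos: [0.5374, -0.1543, 0.2242]
ee_rot: [-0.447, 0.438, -0.548, 0.555]
ft_force: [-0.1, -0.4, -0.7]
width: 0.0238
```

```bash
python3 plan.py 0.5405 -0.1513 0.2 -14
```

```text
t 40.8 p [ 537.4 -154.3  224.2] jawyaw -12.51 tilt 0.92 q [-0.328 -0.149  1.694  0.006  1.581 -0.11 ] w 23.8 F [-0.1 -0.4 -0.7]
tool offset mm [-3.5 24.3  2. ] /n [-0.4  3.   0.3]
spin rad 0.0261 or 3.168 -3.116 /n 0.0033
pitchsum-pi -0.015 q4 0.0055 tooly [ 1.600e-02  4.000e-04 -9.999e-01] vel 0.052
```

>>> jog_arm(
  increments=[
    {"offset": [-0.0015,0.006,0.001],"spin": 0.013,"gripper": 0.0},
    {"offset": [-0.001,0.012,0.001],"spin": 0.013,"gripper": 0.0},
    {"offset": [0,0.018,0],"spin": 0,"gripper": 0.0},
    {"offset": [0,0.02,0],"spin": 0,"gripper": 0.0},
    {"offset": [0,0.019,0],"spin": 0,"gripper": 0.0},
    {"offset": [0,0.017,0],"spin": 0,"gripper": 0.0},
    {"offset": [0,0.015,0],"spin": 0,"gripper": 0.0},
    {"offset": [0,0.013,0],"spin": 0,"gripper": 0.0},
  ],
)

```text
t: 41.47
tcp_pos: [0.5424, -0.1469, 0.0969]
ee_rot: [-0.441, 0.43, -0.553, 0.561]
ft_force: [1.1, 0.3, -1.0]
width: 0.0243
```

```bash
python3 plan.py 0.5405 -0.1513 0.0532 -14
```

```text
t 41.47 p [ 542.4 -146.9   96.9] jawyaw -14.03 tilt 1.11 q [-0.313 -0.083  1.843  0.007  1.363 -0.07 ] w 24.3 F [ 1.1  0.3 -1. ]
tool offset mm [ 4.9 43.6 -1.6] /n [ 0.6  5.5 -0.2]
spin rad -0.0006 or 3.141 -3.142 /n -0.0001
pitchsum-pi -0.0183 q4 0.0065 tooly [ 1.940e-02  4.000e-04 -9.998e-01] vel 0.294
```

>>> jog_arm(
  increments=[
    {"offset": [0.002,0.01,-0.0005],"spin": 0,"gripper": 0.0},
    {"offset": [0.001,0.008,-0.0005],"spin": 0,"gripper": 0.0},
    {"offset": [0.001,0.006,0],"spin": 0,"gripper": 0.0},
    {"offset": [0,0.004,0],"spin": 0,"gripper": 0.0},
    {"offset": [0,0.003,0],"spin": 0,"gripper": 0.0},
    {"offset": [0,0.002,0],"spin": 0,"gripper": 0.0},
    {"offset": [0,0,0],"spin": 0,"gripper": 0.0},
    {"offset": [0,0,0],"spin": 0,"gripper": 0.0},
  ],
)

```text
t: 42.13
tcp_pos: [0.5398, -0.1479, 0.0573]
ee_rot: [-0.44, 0.431, -0.554, 0.56]
ft_force: [-0.3, 0.2, -0.7]
width: 0.0238
```

```bash
python3 plan.py 0.5405 -0.1513 0.0532 -14
python3 - <<'E'
from fit import *
from workcell import *
for n,(x0,y0,w,h) in {"side":(270,125,95,85),"top":(295,170,120,90)}.items():
    im=get_image(n)[:,:,::-1]; cv2.imwrite(f"pics/{n}9.png",im); crop(im,x0,y0,w,h,6.6,f"pics/{n}9c.png")
E
```

```text
t 42.13 p [ 539.8 -147.9   57.3] jawyaw -13.97 tilt 0.93 q [-0.317 -0.053  1.882  0.007  1.298 -0.075] w 23.8 F [-0.3  0.2 -0.7]
tool offset mm [3.2 4.1 1.4] /n [0.4 0.5 0.2]
spin rad 0.0006 or 3.142 -3.141 /n 0.0001
pitchsum-pi -0.0147 q4 0.0071 tooly [ 0.0161  0.0019 -0.9999] vel 0.002
```

View pics/side9c.png

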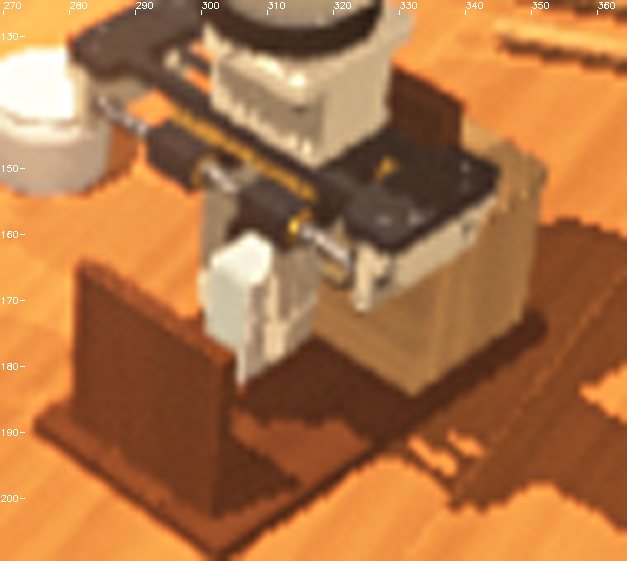

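View pics/top9c.png

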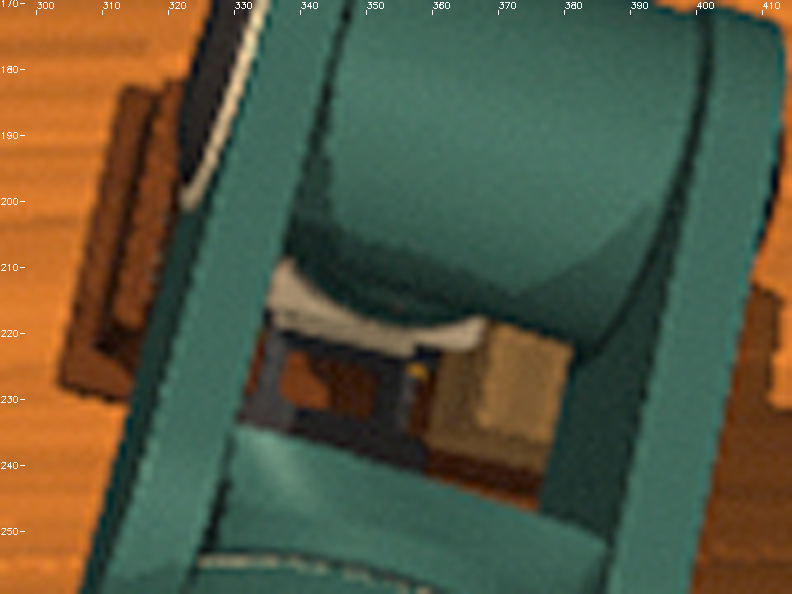

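The blank stands between lamp and screen at (305,172) in the side view, touching only the finger pads. The jig's screen and lid look undisturbed. Making the last few-millimetre correction.

>>> jog_arm(
  increments=[
    {"offset": [0.0016,0.002,0.0007],"spin": 0,"gripper": 0.0},
    {"offset": [0.0016,0.002,0.0007],"spin": 0,"gripper": 0.0},
    {"offset": [0,0,0],"spin": 0,"gripper": 0.0},
    {"offset": [0,0,0],"spin": 0,"gripper": 0.0},
    {"offset": [0,0,0],"spin": 0,"gripper": 0.0},
    {"offset": [0,0,0],"spin": 0,"gripper": 0.0},
    {"offset": [0,0,0],"spin": 0,"gripper": 0.0},
    {"offset": [0,0,0],"spin": 0,"gripper": 0.0},
  ],
)

```text
t: 42.9
tcp_pos: [0.541, -0.1521, 0.054]
ee_rot: [-0.441, 0.43, -0.554, 0.561]
ft_force: [0.1, 0.3, -0.9]
width: 0.0238
```

```bash
python3 plan.py 0.5405 -0.1513 0.0532 -14
python3 - <<'E'
from fit import *
from workcell import *
from plan import pose
s,p,M=pose()
# blank pose in hand, rigid from grasp
q=np.array([-0.697,0.699,-0.116,0.113]); Mg=R.from_quat([q[1],q[2],q[3],q[0]]).as_matrix(); pg=np.array([.5069,.1532,.0132])
Rb=R.from_euler('z',-18.7,degrees=True).as_matrix(); c=np.array([.5062,.1530,.030])
Rw=M@Mg.T@Rb; cw=p+M@Mg.T@(c-pg)
print("blank centre",(cw*1e3).round(1),"axis z",Rw[:,2].round(4),"x yaw",np.degrees(np.arctan2(Rw[1,0],Rw[0,0])).round(2))
pj=np.array([.532,-.1853,np.radians(76.0)])
print("beam",T(pj,[.035,0,.07])*1e3)
L=np.array([[x,y,z] for z in(-.03,.03) for x,y in((-.02,-.012),(.02,-.012),(.02,.012),(-.02,.012))])
W=L@Rw.T+cw
n="side"; im=get_image(n)[:,:,::-1].copy(); cv2.imwrite("pics/side10.png",im)
x0,y0,w,h=275,130,80,75; S=8
cc=cv2.resize(im[y0:y0+h,x0:x0+w],None,fx=S,fy=S,interpolation=cv2.INTER_CUBIC)
cv2.imwrite("pics/side10c.png",cc)
q=((proj(n,W)+.5-[x0,y0])*S).round().astype(np.int32)
for k in(q[:4],q[4:]): cv2.polylines(cc,[k],True,(255,0,0),1)
for i in range(4): cv2.line(cc,tuple(map(int,q[i])),tuple(map(int,q[i+4])),(255,0,0),1)
lid=T(pj,[[a*1e-3,b*1e-3,.105] for a,b in((-105,-50),(-25,-50),(-25,50),(-105,50))]); q=((proj(n,lid)+.5-[x0,y0])*S).round().astype(np.int32); cv2.polylines(cc,[q],True,(0,255,0),1)
cv2.imwrite("pics/side10o.png",cc)
E
```

```text
t 42.9 p [ 541.  -152.1   54. ] jawyaw -13.99 tilt 1.02 q [-0.323 -0.046  1.881  0.007  1.29  -0.081] w 23.8 F [ 0.1  0.3 -0.9]
tool offset mm [-0.6  0.8 -0.7] /n [-0.1  0.1 -0.1]
spin rad 0.0002 or 3.142 -3.141 /n 0.0
pitchsum-pi -0.0164 q4 0.0071 tooly [ 0.0177  0.0013 -0.9998] vel 0.002
pitchsum-pi -0.0164 q4 0.0071 tooly [ 0.0177  0.0013 -0.9998] vel 0.002
blank centre [ 540.4 -151.3   70.8] axis z [-0.0202  0.0032  0.9998] x yaw -104.05
beam [[ 540.46726635 -151.33964958   70.        ]]
```

View pics/side10o.png

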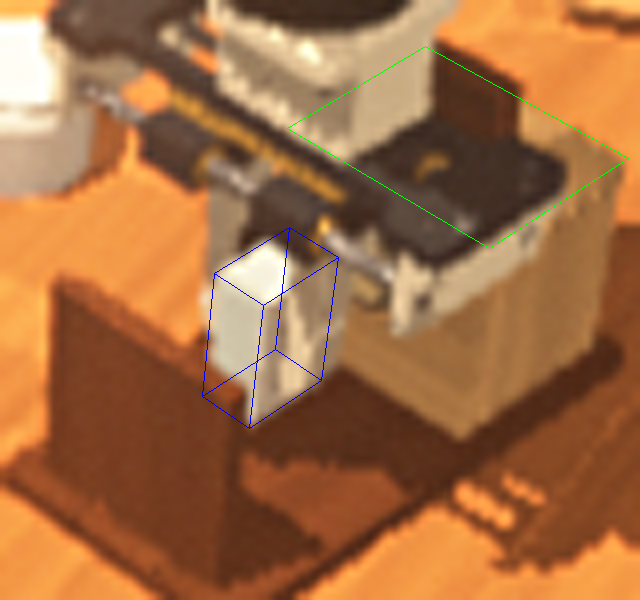

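View pics/side10c.png

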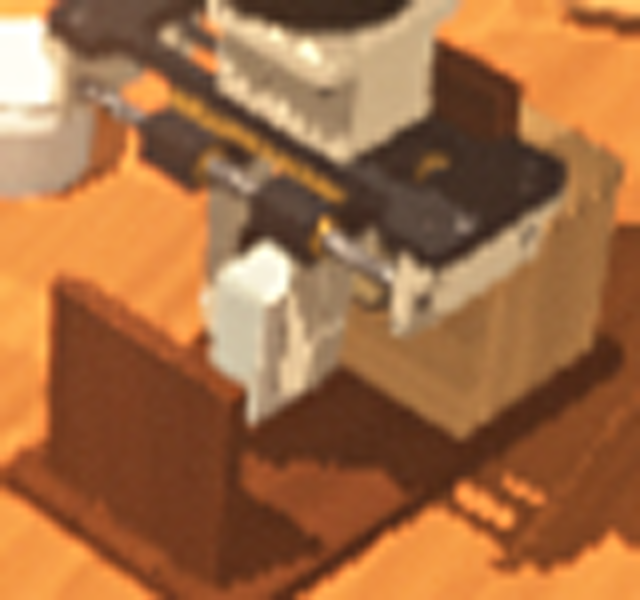

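```bash
python3 -c "
from workcell import *
print(hand_in()); s=state(); print(s['t'],s['tcp_pos'],s['width'],s['ft_force'])"
```

```text
the job is handed in; nothing more can be done
None
the job is handed in; nothing more can be done
```

The lid is on the lamp box and released. The blank is held still in the light path, and the job was handed in at about 43 s of the 70 allowed.

- **Lid:** With the arm clear, the two cameras put it at (515.4, −247.7) mm, yaw 75.5°. The box mouth is at (516.2, −248.4) mm, yaw 76.0°, so it is about 1 mm and 0.5° off. Its top fits at the seated height of 105 mm. In the last side view its visible corner was still in place.
- **Blank:** The fingers closed only on the frosted faces with a 25 N grip, at an opening of 24 mm. Its centre, worked out from the grasp, is (540.4, −151.3, 70.8) mm against the beam point (540.5, −151.3, 70) mm. The windows face lamp and screen to about 0.1° by that calculation. The last side picture agreed to about 1 pixel (2–3 mm).
- **Still off:** The blank leans an estimated 1.2° from upright, because the tool's tilt drifts when the arm moves. I spent about 20 s trimming that drift above the blank before gripping it. The top camera was blocked by the arm at the end, so the final placing rests on the side view and the arm's own readings.
- **Bystanders:** I moved nothing near the tin, spindle or brush. The tin still shows in place in the last view. I did not re-measure the spindle and brush at the end. Every force reading I looked at was within about 4 N.

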